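Seat a tray blank in the milling fixture and hold it flush with a packing piece

TASK

Set the wooden tray blank, pocket up, centred on the two narrow raised rails of the perforated fixture plate, with one long edge towards the two locating pins, and let go of it. Then take the slim packing piece from its rack, slide it upright down into the gap between the blank and a stop block, at the one stop where the gap is wide enough, to at least half the blank's thickness, and with it push the blank flush against both pins. Finish while still gripping the packing piece and pressing the blank firmly against the pins; leave all the other things where they are.

Things in the scene. Friction and masses are not known exactly. Their poses are not given: they have to be found in the camera images.
- fixture: Fixed black perforated plate on feet, 190 x 220 mm, top 25 mm above the table (x -105 to +85, y -110 to +110). Origin on the table, below the centre of a blank that is flush and centred. +x runs from the stop blocks to the pins, z up. Rails, pins and two stop blocks (at y = -37 and +37, 26 mm wide) stand on it; the middle, |y| < 24 mm, is free for fingers before and behind the blank.
- rails_mid (a point): Point midway between the two rails, level with their tops, 45 mm above the table, above the fixture's origin; fixture axes. Steel rails along x, each 56 long (x -28 to +28), 10 wide, 20 mm high, at y = -52 and +52 mm.
- pins_mid (a point): Point midway between the tops of the two upright steel pins, 70 mm above the table, at fixture x = +37 mm. Pins of 10 mm diameter at y = -58 and +58 mm; the faces that the blank meets lie at fixture x = +32 mm.
- blank: Loose tray blank of light wood, 64 (own x) x 140 (own y) x 18 mm (z), about 0.11 kg, with a 9 mm deep rectangular pocket in its top (rims 10 mm along the long edges, 12 mm along the short). Starts flat on the table, pocket up, left or right of the fixture. Origin at the centre of its underside. The ends (half turn about z) are alike.
- slim_packer: Slim packing piece: plain upright aluminium block, 18 (own x) x 34 (own y) x 90 mm (z), about 0.12 kg. Starts upright in its rack slot, 75 mm of it standing out. Origin at the centre of its underside.
- rack: Fixed dark wooden rack, 66 (x) x 130 (y) x 25 mm; two slots 15 mm deep: the slim packing piece stands in the one at y = +36 mm, a thick one in the other at y = -36 mm (1 mm play each way). Origin at the centre of its underside. It is left or right of the fixture, opposite the blank.
- short_stop: The shorter of two fixed dark steel stop blocks: 23 (x) x 26 (y) x 38 mm high (top 63 mm above the table), fixture axes. Origin on the plate top, 25 mm above the table, at fixture x = -72, y = +37 or -37 mm (varies). Its face towards the blank lies at origin x +10 mm, 30 mm from a blank that is flush with the pins: the wide gap.
- long_stop: The longer stop block, 43 (x) x 26 (y) x 38 mm high, at the other of the two y places, same origin rule; its face towards the blank lies 30 mm from its origin in +x, only 10 mm from a flush blank: the packing piece does not fit there.
- thick_packer: Thick packing piece, aluminium, 34 x 34 x 90 mm, upright in the rack's other slot; not used. Origin at the centre of its underside.
- collet_stand: Bystander: round black stand with eight steel collets, 64 mm diameter, 42 mm high, beyond the fixture.
- screw_jar: Bystander: glass jar with steel lid, 52 mm diameter, 70 mm high, far left.
- brush: Bystander: brush, 170 mm long, lying beyond the fixture, to the left.
- collet_wrench: Bystander: small steel wrench, 150 mm long, lying beyond the fixture.
- offcut: Bystander: wooden offcut 50 x 90 x 22 mm, far right.
- thumb_screw: Bystander: brass thumb screw, 18 mm diameter, 24 mm high, standing on the plate's corner behind a pin, at fixture x about 68, y about 86 mm.

How it is judged:
On the way, in this order (a step that is already met when the one before it is completed fails the run):
1. the blank lies level and centred on both rails, one long edge towards the pins, and is let go (y of blank in the frame of fixture between -0.015 and 0.015 m and z of blank in the frame of fixture between 0.042 and 0.048 m and angle between blank's own z axis and vertical below 0.06 rad and x of blank in the frame of fixture between -0.016 and 0.003 m and angle between the x axis of blank and the x axis of fixture, either way round below 0.12 rad and contact force between the fingers and blank below 0.1 N), for 0.2 s.
2. the slim packing piece is upright in the wide gap between the blank and the short stop (x of slim_packer in the frame of fixture between -0.062 and -0.034 m and y of slim_packer in the frame of short_stop between -0.014 and 0.014 m and z of slim_packer in the frame of blank below 0.011 m and z of slim_packer in the frame of fixture above 0.022 m and angle between slim_packer's own z axis and vertical below 0.15 rad and angle between the x axis of slim_packer and the x axis of fixture, either way round below 0.2 rad and y of blank in the frame of fixture between -0.015 and 0.015 m and z of blank in the frame of fixture between 0.042 and 0.048 m and angle between blank's own z axis and vertical below 0.06 rad), for 0.1 s.
At the end, for the whole second after the job is handed in: Blank on both rails (15 mm of centred), flush with both pins (2 mm, 0.03 rad), not touched by fingers; slim packer still gripped, upright, square, within 14 mm of the short stop's middle, 7 mm or more below the blank's top, pressing it with over 2 N; all at rest (all of step 2 and x of blank in the frame of fixture between -0.002 and 0.003 m and angle between the x axis of blank and the x axis of fixture, either way round below 0.03 rad and contact force between slim_packer and blank above 2 N and contact force between the fingers and slim_packer above 2 N and contact force between the fingers and blank below 0.1 N and linear speed of each of blank, slim_packer below 0.02 m/s); the arm keeps its last pose, push and grip.
It fails at once if another thing is moved by more than 30 mm (distance of any of thick_packer, collet_stand, screw_jar, brush, collet_wrench, offcut, thumb_screw from where it was at the start of the episode above 0.03 m).
It also fails if it takes over 58 s, if anything falls off the work surface, if the arm or the gripper's body presses on something with over 40 N, if the wrist force passes 120 N, or if a joint passes its speed limit or range.

ROBOT

A 6-joint arm with a two-finger parallel gripper is mounted at the origin on the work surface. World frame = base frame: x ahead of the robot, y to its left, z up, the work surface at z = 0. Lengths are in m, angles in rad, forces in N, time in s.
With the tool pointing down it reaches from about 0.25 to 0.725 m from the base axis. Payload 4 kg.
Tool frame: the origin (TCP) lies on the centre line of the jaws, within the pads' length; the fingertips stand 14 mm ahead of it and the grasp point (between the pads) lies 5 mm behind it; z points along the fingers, x is the direction in which the jaws open and shut, and the axes are right-handed (so a half turn about z gives the same grasp; the last joint's range is limited). The gripper opens to 85 mm and grips with 20 to 120 N. Pads are 22 mm wide; open, the fingers measure 114 mm over their backs; the gripper's body (76 mm by 85 mm) begins 54 mm behind the grasp point. The pads swing forward as they close: fully open they stand 13 mm farther back than shut.
Start: joints at [-1.319, 0.241, 0.005, 1.335, 0, 1.571], TCP at [0.125, -0.484, 0.245] pointing down, gripper open.
Joint ranges: [-2.72, 2.72], [-1.05, 1.87], [-1.09, 1.28], [-1.99, 2.15], [-1.42, 1.44], [-3.14, 3.14]. Speed limits (rad/s): [2.79, 2.79, 3.14, 3.14, 3.14, 3.14].

INTERFACE

Orientations are given as a unit quaternion [x, y, z, w].
In Python, from workcell import get_obs, optics, ticket gives the robot as it stands.
- The arm moves only by the shell command python3 -m inch 'ROWS'. ROWS is JSON, a list that holds one entry, the list of rows, each a list of 5 numbers: the finger opening in cm, from 0 to 8.54, then the shift along the tool's x, y, z in cm, then the turn about the tool's z in degrees. In form: [[[fingers, dx, dy, dz, roll], ...]]. A call has exactly 5 rows; each row is the pose to reach, as a shift and turn from the pose measured when the call began, along the tool's axes at that moment; what a row does not reach only later rows make up. A row lasts 1/8 s, in which the tool goes at most 62.5 mm and 10.7 degrees, less where a joint would pass 70% of its speed; a pose out of reach is approached as far as the arm can. A call with a gripper value outside its range is refused whole. The fingers move at their own pace and stop on an object; the grip force is fixed at half the most. Time passes only in rows, so rows that repeat a pose let the fingers close, or fill a call up. It gives the time, the measured TCP pose, the force and the opening at its end, in the units of the state.
- get_obs(): the state, without advancing time (a new reading comes with each control period).
- optics.camera(name): name is "scene" or "top"; returns (picture, depth): 384x512x3 uint8, red, green, blue; 384x512 float32, m along the optical axis (not along the pixel's ray), 0 where there is no reading.
- optics.camera_info(name): a dict with "vfov" (degrees; the focal length in pixels is half the picture's height over the tangent of half this angle, whatever the lens; pixels are square), "cx", "cy" (the principal point, pixels), "R" (3x3) and "t" (3): a world point X has camera coordinates R X + t. Camera axes: x right, y down, z forward; pixel columns grow to the right and rows downward; lengths in m; the calibration is good to about 2 mm. A picture is of the moment at which its call begins. camera_info takes no time and is no camera call.
- ticket.job_done(): hands the job in, once; it reports no verdict.
The state is a dict: "clock": time; "joint_pos": joint angles; "joint_vel": joint speeds; "tau": joint torques, N m; "eef_pos": TCP position; "tool_rot": TCP orientation; "ft_force": force on the tool from outside, world axes, zero at the start; "ft_torque": the same for the moment, N m; "grip_width": finger opening in m.
Only numpy, scipy, OpenCV 4.12 (cv2) and the standard library are available. Lean on these libraries where they do the work, as an engineer would, in place of code of your own. Each camera call takes 0.05 s, during which the arm holds its last target.

## Working session

There is one attempt and no reset: what is moved stays moved. The work goes in short steps, Python scripts to look and compute and a shell command to move; the robot and the scene stay as the last step left them, time stands still between calls to the robot, and variables do not carry over. Pictures are saved under pics/ and viewed, and the job is handed in when it is done.

```bash
ls; mkdir -p pics; python3 - <<'E'
from workcell import get_obs, optics, ticket
import cv2,numpy as np
print(get_obs())
for n in ("top","scene"):
    im,d=optics.camera(n); print(optics.camera_info(n))
    cv2.imwrite(f"pics/{n}0.png",im[:,:,::-1]); np.savez(f"pics/{n}0.npz",im=im,d=d)
E
```

```text
pics
{'clock': 0.0, 'joint_pos': array([-1.31899404e+00,  2.41424316e-01,  3.70401842e-03,  1.33521916e+00,
       -2.44425391e-05,  1.57079211e+00]), 'joint_vel': array([-0.0026131 , -0.00078486, -0.00115351,  0.00033541,  0.00013865,
        0.00058471]), 'tau': array([ 1.09901550e-03, -3.72320402e+01,  2.52407420e+01,  1.70290272e-02,
       -5.29603403e-05, -3.20440549e-06]), 'eef_pos': array([ 0.12441353, -0.48363359,  0.24439957]), 'tool_rot': array([ 7.90301364e-01, -6.12717395e-01, -8.54345156e-04, -6.46911978e-04]), 'ft_force': array([0.66377478, 1.06924455, 0.27383461]), 'ft_torque': array([-0.01538538,  0.04317361, -0.00157757]), 'grip_width': 0.08556539652930638}
{'vfov': 53.96213643507141, 'cx': 258.58650191151077, 'cy': 188.34461733919483, 'R': array([[ 0.05774084, -0.99831623,  0.0055403 ],
       [-0.96855366, -0.05736301, -0.24210184],
       [ 0.24201201,  0.00861309, -0.97023502]]), 't': array([0.00455273, 0.60916689, 0.85311669])}
{'vfov': 50.46049951646503, 'cx': 264.00703266663606, 'cy': 189.36856599079607, 'R': array([[ 0.74374357,  0.66846183, -0.00206977],
       [ 0.4774669 , -0.53340082, -0.69821839],
       [-0.46783636,  0.51830719, -0.71588183]]), 't': array([-0.44555311, -0.22818652,  1.33672298])}
```

View pics/top0.png

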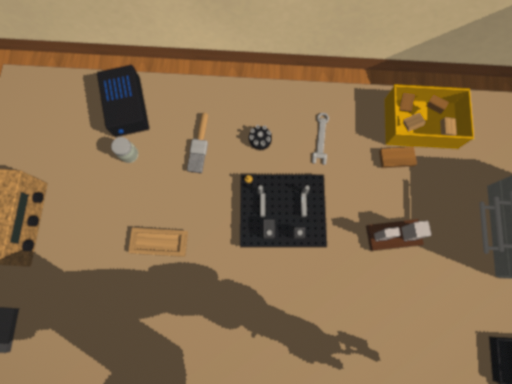

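View pics/scene0.png

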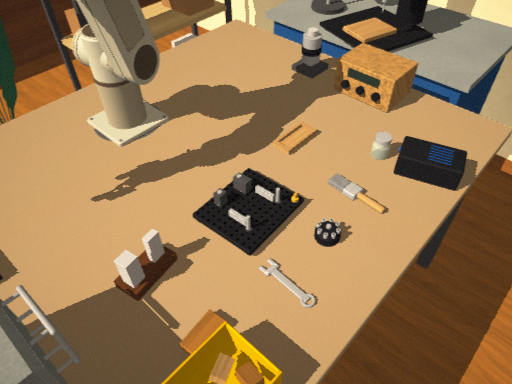

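The top view shows the blank at about (158,241), left of the fixture, and the fixture centre at about (283,210). The rack is at about (397,234): the slim piece is the smaller one near (388,233) and the thick one is near (416,230). I'll zoom in to check which is which.

```bash
cat > h.py <<'E'
import numpy as np,cv2
from workcell import get_obs, optics
def cam(n):
    c=optics.camera_info(n); f=192/np.tan(np.radians(c['vfov']/2)); return f,c['cx'],c['cy'],np.array(c['R']),np.array(c['t'])
def plane(n,uv,z):
    f,cx,cy,R,t=cam(n); uv=np.atleast_2d(uv).astype(float)
    d=np.c_[(uv[:,0]-cx)/f,(uv[:,1]-cy)/f,np.ones(len(uv))]@R; o=-R.T@t
    return o+d*((z-o[2])/d[:,2])[:,None]
def cloud(n,d):
    f,cx,cy,R,t=cam(n); v,u=np.mgrid[:384,:512]
    P=np.stack([(u-cx)/f*d,(v-cy)/f*d,d],-1); return (P-t)@R
def proj(n,X):
    f,cx,cy,R,t=cam(n); p=np.atleast_2d(X)@R.T+t; return np.c_[f*p[:,0]/p[:,2]+cx,f*p[:,1]/p[:,2]+cy]
def snap(n,tag):
    im,d=optics.camera(n); np.savez(f"pics/{n}{tag}.npz",im=im,d=d); return im,d
def crop(im,x0,y0,x1,y1,s,fn):
    cv2.imwrite(fn,cv2.resize(im[y0:y1,x0:x1,::-1],None,fx=s,fy=s,interpolation=cv2.INTER_CUBIC))
E
python3 - <<'E'
from h import *
im=np.load("pics/top0.npz")['im'];d=np.load("pics/top0.npz")['d']
a=cv2.resize(im[165:255,230:335],None,fx=5,fy=5,interpolation=cv2.INTER_CUBIC)
b=cv2.resize(im[205:260,355:440],None,fx=5,fy=5,interpolation=cv2.INTER_CUBIC)
cv2.imwrite("pics/fx.png",a[:,:,::-1]);cv2.imwrite("pics/rk.png",b[:,:,::-1])
P=cloud("top",d)
for uv in [(158,241),(100,300),(283,225),(250,180),(269,225),(300,232),(263,205),(304,205),(418,229),(390,233),(400,238)]:
    print(uv,P[uv[1],uv[0]].round(4), im[uv[1],uv[0]])
E
```

```text
(158, 241) [0.4712 0.2888 0.0081] [180 135  84]
(100, 300) [ 3.188e-01  4.164e-01 -1.000e-04] [89 73 55]
(283, 225) [ 0.5281 -0.0267  0.0265] [24 26 27]
(250, 180) [0.6381 0.0638 0.037 ] [196 146  52]
(269, 225) [0.5204 0.0096 0.0635] [71 69 67]
(300, 232) [ 0.5075 -0.066   0.0653] [158 152 145]
(263, 205) [0.5733 0.0268 0.0429] [153 149 141]
(304, 205) [ 0.5788 -0.0761  0.0456] [161 155 147]
(418, 229) [ 0.5261 -0.3376  0.0992] [192 178 168]
(390, 233) [ 0.5129 -0.2721  0.0987] [195 181 171]
(400, 238) [ 0.5126 -0.3226  0.0249] [75 46 31]
```

View pics/fx.png

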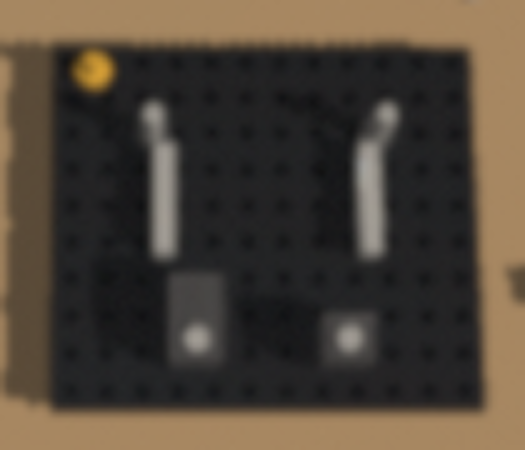

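View pics/rk.png

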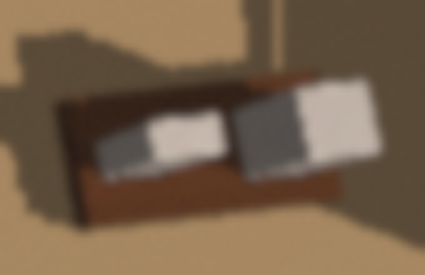

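The fixture crop shows the long stop on the left (y=+37) and the short stop on the right (y=-37). In the rack the slim piece is on the left (world +y side). Next I'll measure poses from depth clouds combined with shapes.

```bash
cat > meas.py <<'E'
from h import *
def rect(P,m,name):
    m=cv2.morphologyEx(m.astype(np.uint8),cv2.MORPH_OPEN,np.ones((2,2),np.uint8))
    n,l,s,c=cv2.connectedComponentsWithStats(m)
    for i in range(1,n):
        if s[i,4]<12: continue
        q=P[l==i]; r=cv2.minAreaRect((q[:,:2]*1000).astype(np.float32))
        print(name,'n',s[i,4],'px',c[i].round(1),'c',np.round(r[0],1),'size',np.round(r[1],1),'ang',round(r[2],2),'z',np.median(q[:,2]).round(4))
E
python3 - <<'E'
from meas import *
for n in("top","scene"):
    o=np.load(f"pics/{n}0.npz");im=o['im'];d=o['d'];P=cloud(n,d);X,Y,Z=P[...,0],P[...,1],P[...,2]
    box=lambda a,b,c,e:(X>a)&(X<b)&(Y>c)&(Y<e)&(d>0)
    rect(P,box(.4,.7,-.16,.13)&(Z>.022)&(Z<.029),n+' plate')
    rect(P,box(.38,.7,-.16,.13)&(Z>.015),n+' fixture all')
    rect(P,box(.4,.7,-.16,.13)&(Z>.042)&(Z<.048),n+' rails')
    rect(P,box(.4,.7,-.16,.13)&(Z>.06)&(Z<.066),n+' stops')
    rect(P,box(.4,.7,-.16,.13)&(Z>.0665),n+' pins/other')
    rect(P,box(.4,.58,.2,.4)&(Z>.005),n+' blank')
    rect(P,box(.4,.58,.2,.4)&(Z>.015),n+' blanktop')
    rect(P,box(.4,.65,-.45,-.18)&(Z>.095)&(Z<.104),n+' packers')
    rect(P,box(.4,.65,-.45,-.18)&(Z>.02)&(Z<.028),n+' rack')
E
```

```text
top plate n 5327 px [283.8 210.8] c [525.4 -32.5] size [274.5 224.1] ang 4.01 z 0.0257
top fixture all n 6316 px [283.4 211.7] c [525.5 -31.8] size [275.6 224.1] ang 3.67 z 0.0259
top rails n 77 px [304.7 205.6] c [581.5 -78.5] size [56.4 10.6] ang 1.23 z 0.0447
top rails n 60 px [263.4 206.3] c [571.1  25.3] size [47.7  8.1] ang 3.16 z 0.0447
top stops n 145 px [269.6 228.7] c [459.8  10.6] size [ 30.1 156.2] ang 85.21 z 0.0635
top stops n 80 px [300.  233.4] c [506.  -68.8] size [21.3 31.5] ang 8.43 z 0.0633
top pins/other n 14 px [307.7 188.5] c [622.  -85.3] size [ 5.7 21.8] ang 48.97 z 0.0682
top blank n 1447 px [158.9 242.9] c [451.4 190.8] size [334.9  83.9] ang 80.81 z 0.0115
top blanktop n 626 px [158.7 242.8] c [451.7 190.7] size [335.1  83.2] ang 80.61 z 0.0183
top packers n 221 px [422.7 229.9] c [ 533.8 -370.9] size [36.5 84.5] ang 14.87 z 0.1
top packers n 118 px [392.4 233.1] c [ 517.9 -291.4] size [17.7 64.6] ang 15.39 z 0.0998
top rack n 772 px [393.  236.8] c [ 479.9 -174.2] size [ 75.8 449.3] ang 15.51 z 0.0254
scene plate n 3425 px [249.7 212.5] c [ 727.7 -253.2] 
[... 685 characters left out ...]
306.3 125.3] c [466.7 349.2] size [12.2 26.6] ang 88.95 z 0.0165
scene blanktop n 12 px [313.5 128.5] c [493.8 349. ] size [ 9.8 16.7] ang 36.35 z 0.0167
scene blanktop n 21 px [291.3 131.3] c [449.4 294.6] size [26.1  6.9] ang 86.63 z 0.0155
scene blanktop n 91 px [301.4 141.3] c [ 755.1 -107.9] size [  73.3 1024.2] ang 33.14 z 0.0153
scene blanktop n 62 px [280.8 140.9] c [452.2 236.9] size [33.4 66.9] ang 31.42 z 0.0157
scene packers n 118 px [151.3 236.4] c [ 496.8 -252.5] size [ 30.6 104. ] ang 42.47 z 0.0978
scene packers n 249 px [126.8 260. ] c [ 524.3 -333.1] size [38.2 73.5] ang 27.44 z 0.0984
scene rack n 879 px [148.3 271.4] c [ 761.8 -435.5] size [138.5 613.7] ang 62.31 z 0.0234
```

```bash
cat > meas.py <<'E'
from h import *
def rect(n,m,z,name,mn=12):
    m=m.astype(np.uint8)
    k,l,s,c=cv2.connectedComponentsWithStats(m)
    for i in range(1,k):
        if s[i,4]<mn: continue
        v,u=np.nonzero(l==i); q=plane(n,np.c_[u,v],z)[:,:2]*1000
        r=cv2.minAreaRect(q.astype(np.float32))
        print(name,'n',s[i,4],'px',c[i].round(1),'mean',q.mean(0).round(1),'c',np.round(r[0],1),'size',np.round(r[1],1),'ang',round(r[2],2))
E
python3 - <<'E'
from meas import *
for n in("top","scene"):
    o=np.load(f"pics/{n}0.npz");im=o['im'];d=o['d'];P=cloud(n,d);X,Y,Z=P[...,0],P[...,1],P[...,2]
    box=lambda a,b,c,e:(X>a)&(X<b)&(Y>c)&(Y<e)&(d>0)
    b=0 if n=='top' else -.0015
    Z=Z-b
    hsv=cv2.cvtColor(im,cv2.COLOR_RGB2HSV)
    rect(n,box(.35,.75,-.2,.13)&(im.max(2)<50),.025,n+' plate dark',300)
    rect(n,box(.4,.7,-.16,.13)&(Z>.042)&(Z<.048),.045,n+' rails')
    rect(n,box(.4,.7,-.16,.13)&(Z>.058)&(Z<.066),.063,n+' stops')
    rect(n,box(.4,.7,-.16,.13)&(Z>.0665),.07,n+' pins',4)
    rect(n,box(.4,.58,.2,.4)&(Z>.005),.018,n+' blank',60)
    rect(n,box(.4,.65,-.45,-.18)&(Z>.095)&(Z<.104),.1,n+' packers')
    rect(n,box(.4,.65,-.45,-.18)&(Z>.02)&(Z<.028),.025,n+' rack')
E
```

```text
top plate dark n 5015 px [282.4 210.3] mean [566.8 -23.7] c [568.8 -22.9] size [182.4 212.7] ang 3.4
top rails n 77 px [262.4 204.6] mean [573.9  28.3] c [574.3  28.1] size [53.9  7.6] ang 3.22
top rails n 82 px [303.6 204.5] mean [580.2 -75.1] c [580.3 -74.9] size [54.1  7.6] ang 1.71
top stops n 166 px [268.8 228.3] mean [512.4   9.8] c [512.1   9.2] size [41.5 24.3] ang 3.11
top stops n 94 px [299.  232.6] mean [506.2 -64. ] c [506.5 -63.9] size [21.8 24.8] ang 3.35
top pins n 12 px [259.9 187.5] mean [611.4  37. ] c [611.4  38. ] size [7.7 7.4] ang 3.22
top pins n 14 px [306.7 187.5] mean [618.3 -78.7] c [618.3 -78.2] size [7.8 7.4] ang 1.6
top pins n 10 px [268.7 232. ] mean [502.5   9.7] c [503.4  10.7] size [ 7.5 10.8] ang 29.85
top pins n 5 px [297.4 232.8] mean [504.6 -59.4] c [504.7 -59. ] size [3.8 7.7] ang 21.64
top blank n 1451 px [157.9 241.9] mean [468.1 286.2] c [468.3 286.3] size [143.5  65.1] ang 89.77
top packers n 223 px [421.6 228.9] mean [ 526.8 -345.8] c [ 526.9 -345.4] size [34.3 36.3] ang 9.67
top packers n 118 px [391.4 232.1] mean [ 514.9 -275. ] c [ 514.8 
[... 886 characters left out ...]
11.2] ang 44.4
scene pins n 11 px [278.1 189.5] mean [617.1  32.6] c [618.2  31.1] size [ 5.  13.9] ang 40.67
scene pins n 7 px [219.6 190.9] mean [512. -68.] c [511.7 -67.4] size [7.8 5.9] ang 78.12
scene pins n 13 px [248.5 216.8] mean [623.7 -81.5] c [624.1 -81.8] size [ 6.6 12.2] ang 22.52
scene blank n 739 px [294.8 137. ] mean [477.5 276.4] c [477.5 278. ] size [153.9  73.2] ang 89.85
scene packers n 127 px [150.3 235.8] mean [ 521.3 -279.2] c [ 521.9 -278.4] size [22.  35.4] ang 7.72
scene packers n 254 px [125.9 259.1] mean [ 533.  -349.3] c [ 533.4 -348.8] size [36.6 35.2] ang 11.72
scene rack n 906 px [147.4 270.6] mean [ 536.7 -316.6] c [ 527.3 -313.6] size [ 69.5 131.7] ang 10.21
```

```bash
cat >> h.py <<'E'
from scipy.spatial.transform import Rotation as Rn
def go(x,y,z,yaw=None):
    "print row values (cm, deg) from current pose to world mm target; yaw = heading of tool x (mod 180)"
    o=get_obs(); R=Rn.from_quat(o['tool_rot']).as_matrix(); s=R.T@(np.array([x,y,z])/1000-o['eef_pos'])*100
    h=np.degrees(np.arctan2(R[1,0],R[0,0])); r=0
    if yaw is not None: r=-((yaw-h+90)%180-90)
    print('t',o['clock'].round(2) if hasattr(o['clock'],'round') else o['clock'],'tcp',(o['eef_pos']*1000).round(1),'head',round(h,2),'tilt',np.degrees(np.arccos(-R[2,2])).round(2),'F',o['ft_force'].round(1),'w',round(o['grip_width']*1000,1),'q',o['joint_pos'].round(2))
    print('ROW dxyz cm',s.round(2),'roll',round(r,1))
E
python3 - <<'E'
from meas import *
n='top';o=np.load(f"pics/{n}0.npz");im=o['im'].astype(int);d=o['d'];P=cloud(n,d);X,Y,Z=P[...,0],P[...,1],P[...,2]
m=(X>.4)&(X<.58)&(Y>.2)&(Y<.4)&(Z>.004)&(d>0)
v,u=np.nonzero(m);q=plane(n,np.c_[u,v],.018)[:,:2]*1000;c=q-q.mean(0);w,V=np.linalg.eigh(c.T@c);print(q.mean(0),V[:,1],np.degrees(np.arctan2(V[1,1],V[0,1])))
go(468,286,130,0)
E
```

```text
[470.99996324 288.01490503] [0.0520197  0.99864606] 87.01814464681505
t 0.1 tcp [ 124.4 -483.7  244.5] head -75.58 tilt 0.11 F [ 0.2 -0.3 -0.3] w 85.3 q [-1.32  0.24  0.    1.34  0.    1.57]
ROW dxyz cm [-65.97 -52.45  11.58] roll -75.6
```

```bash
python3 - <<'E'
from meas import *
o=np.load(f"pics/top0.npz");im=o['im']
crop(im,115,215,205,270,7,"pics/bl.png")
E
```

```text
(no output)
```

View pics/bl.png

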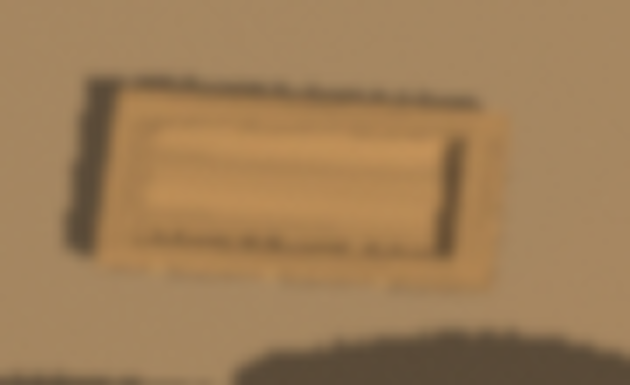

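The crop shows the blank's outer corners at about (118,88), (508,115), (493,288) and (97,262) in crop pixels.

```bash
python3 - <<'E'
from meas import *
c=np.array([(118,88),(508,115),(493,288),(97,262)],float);c=(c+.5)/7-.5+[115,215]
q=plane('top',c,.018)[:,:2]*1000;print(q.round(1),q.mean(0))
for a,b in((0,1),(3,2),(3,0),(2,1)): e=q[b]-q[a];print(np.linalg.norm(e),np.degrees(np.arctan2(e[1],e[0])))
E
```

```text
[[501.3 357.9]
 [499.8 215.4]
 [437.7 214.4]
 [438.7 356.7]] [469.35827178 286.1019076 ]
142.46786774794745 -90.60909483361289
142.31535924120556 -90.36750368241951
62.62984309339622 1.1110655410083818
62.02556634728669 0.9857214453466017
```

```bash
python3 -m inch '[[[8.5,-4.4,-3.5,0,-5],[8.5,-8.8,-7,0,-10],[8.5,-13.2,-10.5,0,-15],[8.5,-17.6,-14,0,-20],[8.5,-22,-17.5,0,-25]]]'; python3 -c "
from h import *
go(469.4,286,150,0)"
```

```text
clock: 0.72
eef_pos: [0.2393, -0.2253, 0.2447]
tool_rot: [0.905, -0.426, -0.001, -0.001]
ft_force: [0.5, 0.1, -0.8]
grip_width: 0.085
t 0.725 tcp [ 239.3 -225.3  244.7] head -50.46 tilt 0.12 F [ 0.5  0.1 -0.8] w 85.0 q [-0.76 -0.1  -0.37  1.3   0.    1.7 ]
ROW dxyz cm [-24.77 -50.29   9.57] roll -50.5
```

```bash
python3 -m inch '[[[8.5,-2.5,-5,0,-5],[8.5,-5,-10,0,-10],[8.5,-7.4,-15,0,-15],[8.5,-9.9,-20,0,-20],[8.5,-12.4,-25,0,-25]]]'; python3 -c "
from h import *
go(469.4,286,150,0)"
```

```text
clock: 1.35
eef_pos: [0.3534, 0.0313, 0.2451]
tool_rot: [0.976, -0.219, -0.0, -0.001]
ft_force: [0.8, -1.1, 0.3]
grip_width: 0.085
t 1.35 tcp [353.4  31.3 245.1] head -25.27 tilt 0.1 F [ 0.8 -1.1  0.3] w 85.0 q [ 0.09 -0.05 -0.32  1.3   0.    2.1 ]
ROW dxyz cm [ -0.38 -27.97   9.56] roll -25.3
```

```bash
python3 -m inch '[[[8.5,-0.1,-5.6,0,-6],[8.5,-0.2,-11.2,0,-12],[8.5,-0.3,-16.8,2,-18],[8.5,-0.4,-22.4,5,-24],[8.5,-0.4,-28,9,-25.3]]]'; python3 - <<'E'
from h import *
go(469.4,286,150,0)
for n in('top','scene'):
    im,d=snap(n,'1'); crop(im,*( (100,190,240,310) if n=='top' else (190,20,360,170)),5,f"pics/{n}1.png")
E
```

```text
clock: 1.98
eef_pos: [0.4676, 0.2832, 0.1591]
tool_rot: [1.0, 0.001, 0.001, -0.001]
ft_force: [1.0, -0.7, 0.3]
grip_width: 0.0846
t 1.975 tcp [467.6 283.2 159.1] head 0.14 tilt 0.16 F [ 1.  -0.7  0.3] w 84.6 q [ 0.54  0.38 -0.03  1.16  0.    2.11]
ROW dxyz cm [ 0.18 -0.28  0.91] roll 0.1
```

View pics/top1.png

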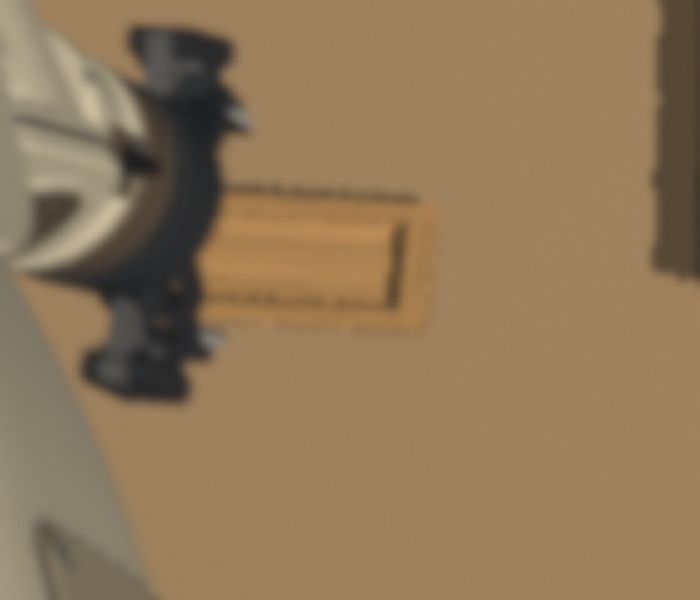

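View pics/scene1.png

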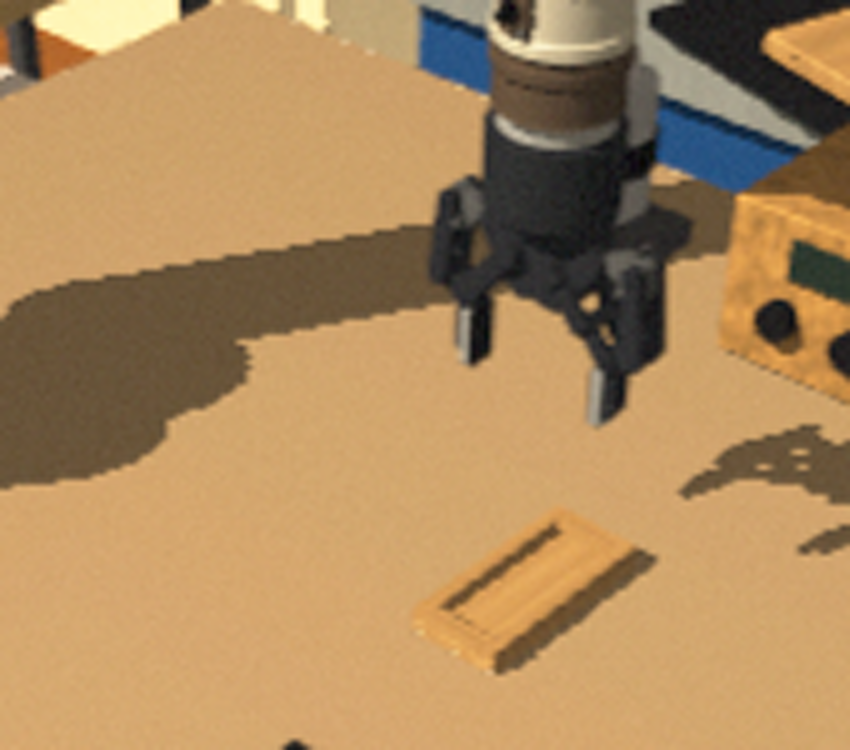

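In the scene view the fingertips are at about (284,92) and (310,104), above the blank at about (298,138). I'll get their depth to check the offset between camera and robot.

```bash
python3 - <<'E'
from meas import *
from workcell import get_obs
for n in('scene','top'):
    o=np.load(f"pics/{n}1.npz");im=o['im'].astype(int);d=o['d'];P=cloud(n,d)*1000
    X,Y,Z=P[...,0],P[...,1],P[...,2]
    m=(np.abs(Y-283)<30)&(np.abs(X-468)<75)&(Z>100)&(Z<190)&(d>0)
    # pads: low parts
    for lo,hi in((135,150),(150,160),(160,175)):
        k=m&(Z>lo)&(Z<hi)
        for s in(-1,1):
            kk=k&((X-468)*s>0)
            if kk.sum()>2: q=P[kk];print(n,lo,s,kk.sum(),'min',q.min(0).round(1),'max',q.max(0).round(1),'mean',q.mean(0).round(1))
    kk=m&(Z<190);print('zmin',Z[kk].min())
c=np.array([(298,0)])
for z in(140,145,150):
    L=plane('scene',np.array([(458,360),(478,366),(492,352)])/5-.4+[190,20],z/1000)*1000
    R=plane('scene',np.array([(590,420),(605,428),(625,408)])/5-.4+[190,20],z/1000)*1000
    print(z,L.round(1).tolist(),R.round(1).tolist(),((L+R)/2).mean(0).round(1))
E
```

```text
scene 150 -1 21 min [420.  275.5 150.5] max [428.9 296.6 159.5] mean [426.2 283.9 154.9]
scene 150 1 14 min [514.  275.9 150.7] max [524.7 290.6 159.5] mean [518.7 280.1 155.7]
scene 160 -1 36 min [413.4 273.4 161.1] max [430.8 295.6 174.6] mean [425.2 282.4 167.7]
scene 160 1 38 min [512.1 273.9 160.2] max [526.6 294.2 173.8] mean [521.  282.4 167.7]
zmin 148.58308146252867
top 160 -1 9 min [412.6 272.9 165.7] max [423.4 277.8 174.3] mean [417.  276.  170.3]
top 160 1 12 min [509.2 273.4 161.3] max [521.5 282.4 174.3] mean [512.9 276.4 166.4]
zmin 161.27507325833753
140 [[405.9, 290.9, 140.0], [418.8, 293.8, 140.0], [415.3, 310.9, 140.0]] [[501.7, 293.4, 140.0], [512.9, 292.7, 140.0], [509.2, 316.2, 140.0]] [460.6 299.7 140. ]
145 [[410.9, 284.8, 145.0], [423.7, 287.7, 145.0], [420.3, 304.6, 145.0]] [[506.0, 287.2, 145.0], [517.1, 286.6, 145.0], [513.5, 309.9, 145.0]] [465.3 293.5 145. ]
150 [[416.0, 278.6, 150.0], [428.6, 281.5, 150.0], [425.2, 298.3, 150.0]] [[510.3, 281.1, 150.0], [521.3, 280.4, 150.0], [517.7, 303.6, 150.0]] [469.9 287.2 150. ]
```

The top camera agrees with the TCP to within about 1 mm; the scene camera is off by about 4 mm in x. I'll use the top camera and descend.

```bash
python3 -m inch '[[[7.8,0.18,-0.28,2,0],[7.8,0.18,-0.28,6,0],[7.8,0.18,-0.28,9.5,0],[7.8,0.18,-0.28,11,0],[7.8,0.18,-0.28,12.5,0]]]'; python3 - <<'E'
from h import *
im,d=snap('scene','2'); crop(im,230,60,350,160,6,"pics/scene2.png")
go(469.4,286,20,0)
E
```

```text
clock: 2.7
eef_pos: [0.4664, 0.2859, 0.0276]
tool_rot: [1.0, 0.002, -0.004, 0.001]
ft_force: [-1.0, 0.2, -0.1]
grip_width: 0.0778
t 2.75 tcp [465.5 285.3  25.9] head 0.26 tilt 0.63 F [ 0.1  0.4 -0.8] w 78.0 q [ 0.55  0.53 -0.18  0.87  0.    2.11]
ROW dxyz cm [ 0.4  -0.07  0.58] roll 0.3
```

View pics/scene2.png

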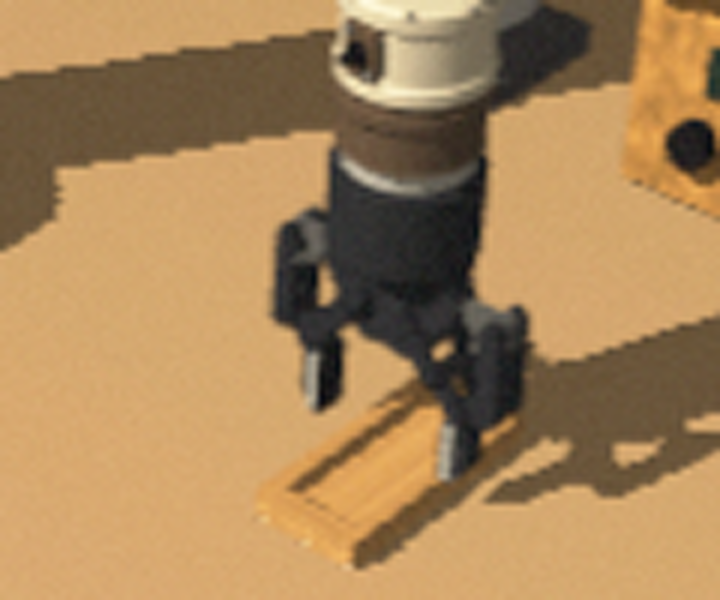

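The scene view shows both tips just outside the blank's long edges. The +x finger is close to the edge near crop (455,475), because the arm had not settled yet. I'll correct x before going lower.

```bash
python3 -m inch '[[[8.2,0.4,-0.07,0,0.3],[8.2,0.4,-0.07,0,0.3],[8.2,0.4,-0.07,0.3,0.3],[8.2,0.4,-0.07,0.6,0.3],[8.2,0.4,-0.07,0.6,0.3]]]'; python3 - <<'E'
from h import *
im,d=snap('scene','3'); crop(im,230,60,350,160,6,"pics/scene3.png")
go(469.4,286,18,0)
E
```

```text
clock: 3.38
eef_pos: [0.4691, 0.2859, 0.0196]
tool_rot: [1.0, -0.0, -0.005, 0.002]
ft_force: [0.4, -0.1, -0.5]
grip_width: 0.0821
t 3.425 tcp [469.2 286.   19.7] head -0.03 tilt 0.65 F [ 0.2  0.  -0.1] w 81.9 q [ 0.55  0.54 -0.18  0.86  0.    2.12]
ROW dxyz cm [ 0.02 -0.01  0.17] roll -0.0
```

View pics/scene3.png

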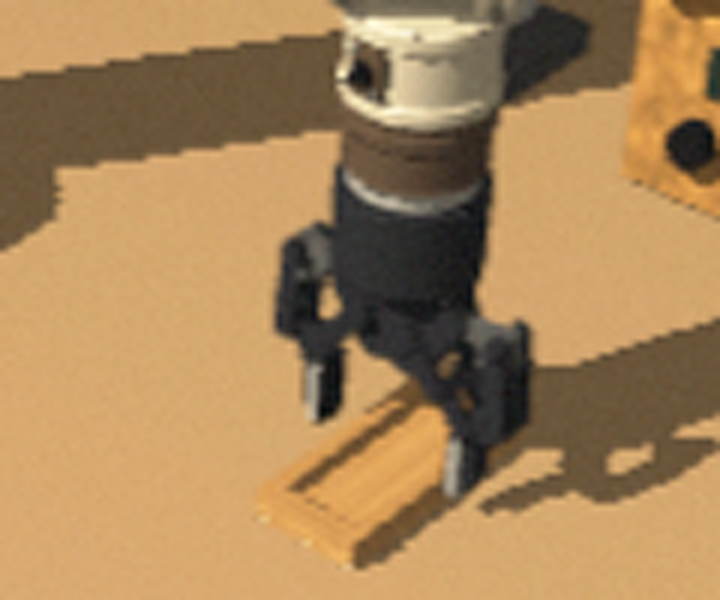

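```bash
python3 - <<'E'
from meas import *
o=np.load("pics/scene3.npz");P=cloud('scene',o['d'])*1000
for (a,b) in [((438,428),(0,0))]: pass
for cx,cy in [(315,380),(315,395),(315,405),(315,412),(455,450),(455,470),(455,485),(455,492)]:
    u=int(round(230+cx/6-.4));v=int(round(60+cy/6-.4));print((cx,cy),P[v,u].round(1),o['im'][v,u])
E
```

```text
(315, 380) [425.6 275.7  44.8] [157 148 131]
(315, 395) [426.  275.5  37.6] [156 146 128]
(315, 405) [427.4 274.1  31.5] [150 141 124]
(315, 412) [426.8 275.   26.8] [152 141 124]
(455, 450) [514.3 276.2  44.6] [168 159 140]
(455, 470) [516.1 274.9  35.1] [168 156 139]
(455, 485) [516.8 274.9  27.8] [164 157 139]
(455, 492) [516.6 276.1  19.4] [134 122 106]
```

Depth puts the tips at z≈20 mm with the TCP at 19.7 mm, so at this opening the tips are almost level with the TCP. I'll go lower.

```bash
python3 -m inch '[[[8.2,0,0,0.4,0],[8,0,0,0.8,0],[7.8,0,0,1.0,0],[7.8,0,0,1.0,0],[7.8,0,0,1.0,0]]]'; python3 - <<'E'
from h import *
im,d=snap('scene','4'); crop(im,230,60,350,160,6,"pics/scene4.png")
go(469.4,286,8,0)
P=cloud('scene',d)*1000
for cx in(313,457):
  for cy in range(400,560,12):
    u=int(round(230+cx/6-.4));v=int(round(60+cy/6-.4));print((cx,cy),P[v,u].round(1),im[v,u])
E
```

```text
clock: 4.05
eef_pos: [0.4692, 0.286, 0.0097]
tool_rot: [1.0, -0.0, -0.005, 0.002]
ft_force: [-0.6, -0.3, 0.4]
grip_width: 0.0777
t 4.1 tcp [469.2 286.    9.8] head -0.03 tilt 0.64 F [-0.6  0.3 -0.1] w 78.0 q [ 0.55  0.56 -0.19  0.84  0.    2.12]
ROW dxyz cm [ 0.02 -0.    0.18] roll -0.0
(313, 400) [425.2 276.7  32.7] [146 139 126]
(313, 412) [428.6 272.8  29. ] [162 153 136]
(313, 424) [426.4 275.9  18.4] [152 141 126]
(313, 436) [428.4 273.7  12.9] [165 150 124]
(313, 448) [424.5 278.9   0. ] [218 165 108]
(313, 460) [444.4 254.6  16.8] [215 154  84]
(313, 472) [448.4 250.1  13.8] [121  87  51]
(313, 484) [449.  249.7   6.6] [133  96  54]
(313, 496) [454.1 243.7   5.2] [220 159  89]
(313, 508) [470.7 223.4  18.7] [212 153  82]
(313, 520) [474.2 219.3  15.5] [213 153  81]
(313, 532) [477.3 215.9  11.6] [224 166  90]
(313, 544) [476.1 217.8   2. ] [224 165  90]
(313, 556) [479.1 214.5  -2.1] [217 167 109]
(457, 400) [509.8 283.7  71.1] [40 36 38]
(457, 412) [513.4 279.4  68.1] [63 49 39]
(457, 424) [514.7 278.4  62.1] [159 114  65]
(457, 436) [517.3 275.6  57.6] [38 40 40]
(457, 448) [517.6 276.   50.2] [48 49 50]
(457, 460) [521.8 271.   47.9] [58 55 54]
(457, 472) [517.3 278.4  33.6] [63 64 60]
(457, 484) [517.8 278.7  26.1] [88 85 80]
(457, 496) [516.7 281.2  16.3] [46 44 42]
(457, 508) [516.2 282.8   7.3] [68 62 52]
(457, 520) [515.6 284.8  -2.1] [179 142  93]
(457, 532) [521.  277.9  -2.7] [216 170 111]
(457, 544) [527.  270.1  -2.3] [215 172 115]
(457, 556) [533.5 261.5  -1.1] [213 168 111]
```

View pics/scene4.png

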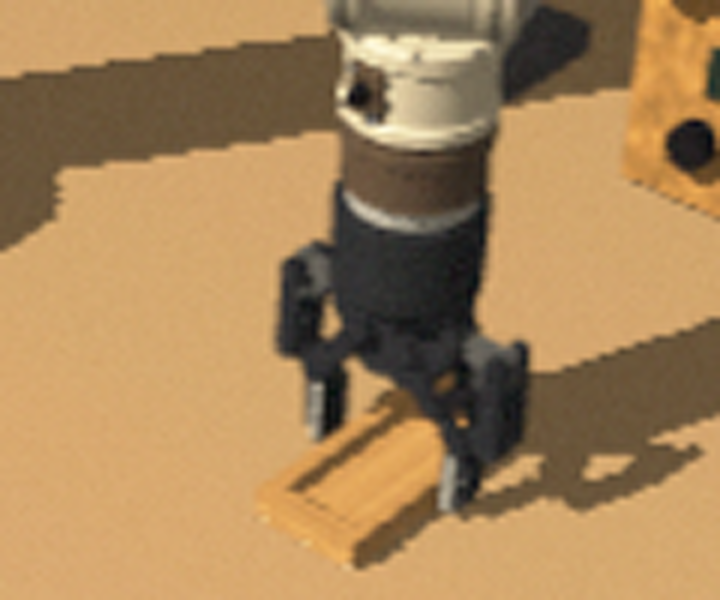

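Both fingers now straddle the blank, with the tips at about z=8 mm. I'll close.

```bash
python3 -m inch '[[[7.2,0,0,0.1,0],[6.4,0,0,0.1,0],[6,0,0,0.1,0],[5.6,0,0,0.1,0],[5.6,0,0,0.1,0]]]'; python3 -m inch '[[[5.6,0,0,0,0],[5.6,0,0,0,0],[5.6,0,0,-0.5,0],[5.6,0,0,-1,0],[5.6,0,0,-2,0]]]';python3 - <<'E'
from h import *
im,d=snap('scene','5'); crop(im,230,60,350,160,6,"pics/scene5.png")
go(469.4,286,8,0)
E
```

```text
clock: 4.72
eef_pos: [0.4695, 0.2861, 0.0093]
tool_rot: [1.0, -0.0, -0.005, 0.002]
ft_force: [-0.7, -0.6, 5.5]
grip_width: 0.0627
clock: 5.35
eef_pos: [0.4692, 0.2859, 0.0293]
tool_rot: [1.0, -0.0, -0.006, 0.002]
ft_force: [-0.3, -0.4, -0.6]
grip_width: 0.0627
t 5.4 tcp [470.3 286.6  31. ] head -0.03 tilt 0.5 F [ 1.  -0.2 -0.5] w 62.5 q [ 0.55  0.53 -0.17  0.88  0.    2.12]
ROW dxyz cm [-0.07  0.05  2.3 ] roll -0.0
```

View pics/scene5.png

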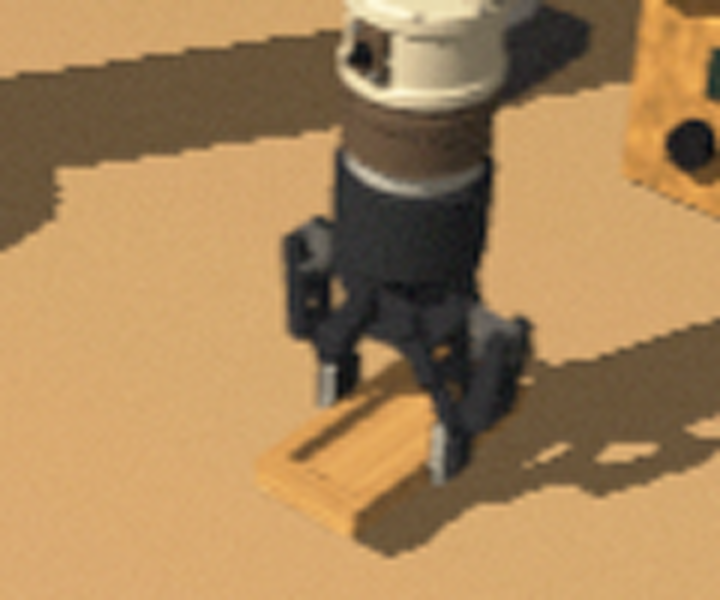

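Gripped at width 62.6 mm and lifted: the shadow has separated from the blank's underside. Next I'll carry it at height.

```bash
python3 -m inch '[[[5.6,0,0,-3,0],[5.6,0,0,-7,0],[5.6,0,3,-9.5,0],[5.6,1,8,-9.5,0],[5.6,3,13,-9.5,0]]]'; python3 - <<'E'
from h import *
go(572.5,-23.6,125,3.3)
E
```

```text
clock: 6.02
eef_pos: [0.5011, 0.1561, 0.1272]
tool_rot: [1.0, 0.001, -0.003, 0.001]
ft_force: [0.9, -1.0, -1.3]
grip_width: 0.0627
t 6.025 tcp [501.1 156.1 127.2] head 0.08 tilt 0.4 F [ 0.9 -1.  -1.3] w 62.7 q [ 0.3   0.38 -0.13  1.08  0.    1.87]
ROW dxyz cm [ 7.11 17.98  0.21] roll -3.2
```

```bash
python3 -m inch '[[[5.6,1.8,5,0,-1],[5.6,3.6,10,0,-2],[5.6,5.4,14.5,0,-3.2],[5.6,7.1,17.98,0,-3.2],[5.6,7.1,17.98,0,-3.2]]]'; python3 - <<'E'
from h import *
go(572.5,-23.6,54,3.3)
im,d=snap('top','6'); crop(im,220,155,350,260,5,"pics/top6.png")
E
```

```text
clock: 6.65
eef_pos: [0.5735, -0.0264, 0.1274]
tool_rot: [1.0, 0.026, -0.003, 0.001]
ft_force: [-0.2, 1.4, -1.7]
grip_width: 0.0624
t 6.65 tcp [573.5 -26.4 127.4] head 3.02 tilt 0.33 F [-0.2  1.4 -1.7] w 62.4 q [-0.04  0.46  0.01  1.12 -0.    1.47]
ROW dxyz cm [-0.05 -0.3   7.34] roll -0.3
```

View pics/top6.png

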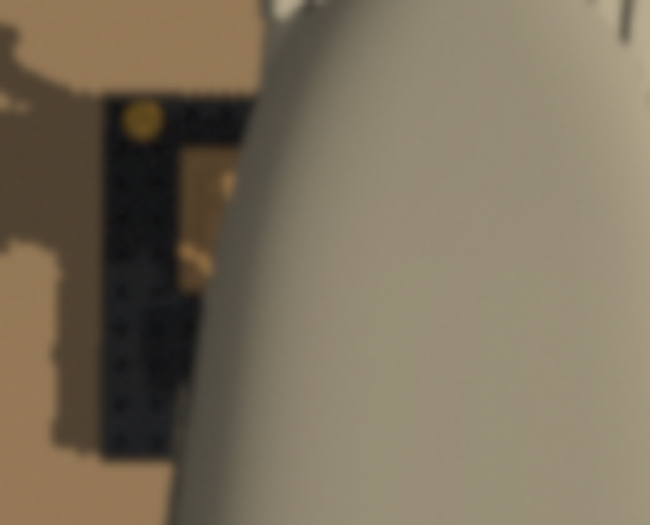

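The arm hides most of the top view; only the blank's left end shows, at about crop (205,215). I'll descend part way and check in the scene view.

```bash
python3 -m inch '[[[5.6,-0.05,-0.3,1.5,-0.3],[5.6,-0.05,-0.3,3.0,-0.3],[5.6,-0.05,-0.3,4.2,-0.3],[5.6,-0.05,-0.3,4.8,-0.3],[5.6,-0.05,-0.3,4.8,-0.3]]]'; python3 - <<'E'
from h import *
go(572.5,-23.6,54,3.3)
im,d=snap('scene','7'); crop(im,180,130,320,260,5,"pics/scene7.png")
E
```

```text
clock: 7.32
eef_pos: [0.5712, -0.0216, 0.0785]
tool_rot: [1.0, 0.03, -0.004, 0.001]
ft_force: [0.9, -0.9, -1.3]
grip_width: 0.0627
t 7.325 tcp [571.2 -21.6  78.5] head 3.45 tilt 0.46 F [ 0.9 -0.9 -1.3] w 62.7 q [-0.04  0.51 -0.06  1.01 -0.    1.47]
ROW dxyz cm [0.14 0.2  2.44] roll 0.2
```

View pics/scene7.png

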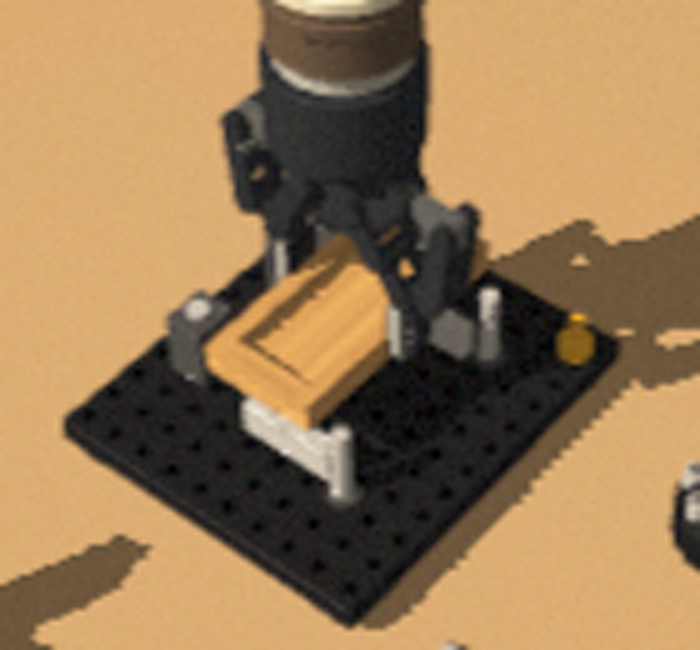

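The view shows the blank squared over the rails, with both pins clear on its +x side. I'll lower it.

```bash
python3 -m inch '[[[5.6,0.14,0.2,0.6,0.2],[5.6,0.14,0.2,1.2,0.2],[5.6,0.14,0.2,1.8,0.2],[5.6,0.14,0.2,2.3,0.2],[5.6,0.14,0.2,2.4,0.2]]]'; python3 - <<'E'
from h import *
go(572.5,-23.6,54,3.3)
im,d=snap('scene','8'); crop(im,180,130,320,260,5,"pics/scene8.png")
E
```

```text
clock: 8.0
eef_pos: [0.5725, -0.0237, 0.0545]
tool_rot: [1.0, 0.028, -0.004, 0.001]
ft_force: [-0.1, 0.1, -0.5]
grip_width: 0.0624
t 8.0 tcp [572.5 -23.7  54.5] head 3.24 tilt 0.46 F [-0.1  0.1 -0.5] w 62.4 q [-0.04  0.54 -0.08  0.96 -0.    1.47]
ROW dxyz cm [-0.   -0.01  0.05] roll -0.1
```

View pics/scene8.png

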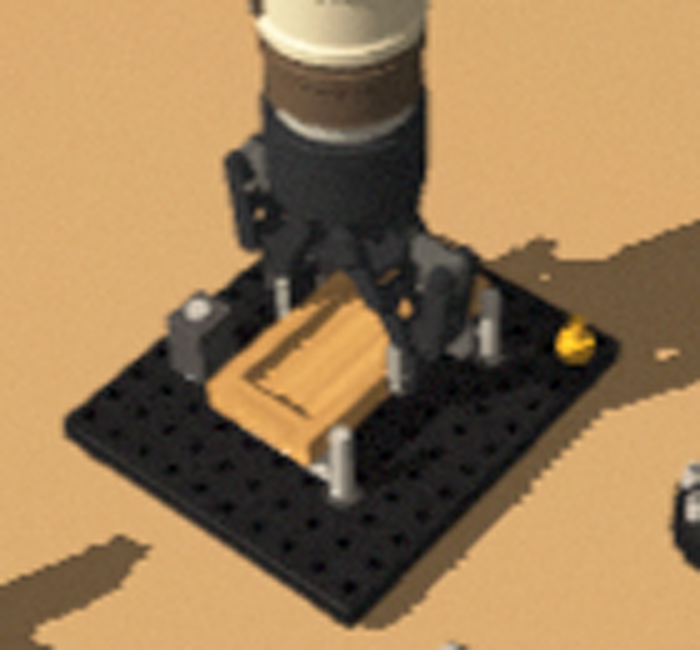

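The blank is just reaching the rails. I'll seat it 1 mm lower and open.

```bash
python3 -m inch '[[[5.6,0,0,0.1,0],[6,0,0,0.1,0],[7,0,0,0.1,0],[8,0,0,0.1,0],[8.2,0,0,0.1,0]]]'; python3 -m inch '[[[8.2,0,0,0,0],[8.2,0,0,0,0],[8.2,0,0,-1.5,0],[8.2,0,0,-4,0],[8.2,0,0,-8,0]]]'; python3 - <<'E'
from h import *
im,d=snap('scene','9'); crop(im,180,130,320,260,5,"pics/scene9.png")
go(514.9+0,-275,140,9.65)
E
```

```text
clock: 8.68
eef_pos: [0.5728, -0.0237, 0.0536]
tool_rot: [1.0, 0.028, -0.004, 0.001]
ft_force: [0.0, -0.2, -0.6]
grip_width: 0.0818
clock: 9.3
eef_pos: [0.5725, -0.0235, 0.1342]
tool_rot: [1.0, 0.028, -0.005, 0.001]
ft_force: [1.1, 0.5, -0.5]
grip_width: 0.0822
t 9.35 tcp [576.3 -23.7 141.1] head 3.24 tilt 0.14 F [ 2.1 -0.3  3.5] w 82.2 q [-0.04  0.45  0.03  1.15 -0.    1.47]
ROW dxyz cm [-7.56 24.74  0.15] roll -6.4
```

View pics/scene9.png

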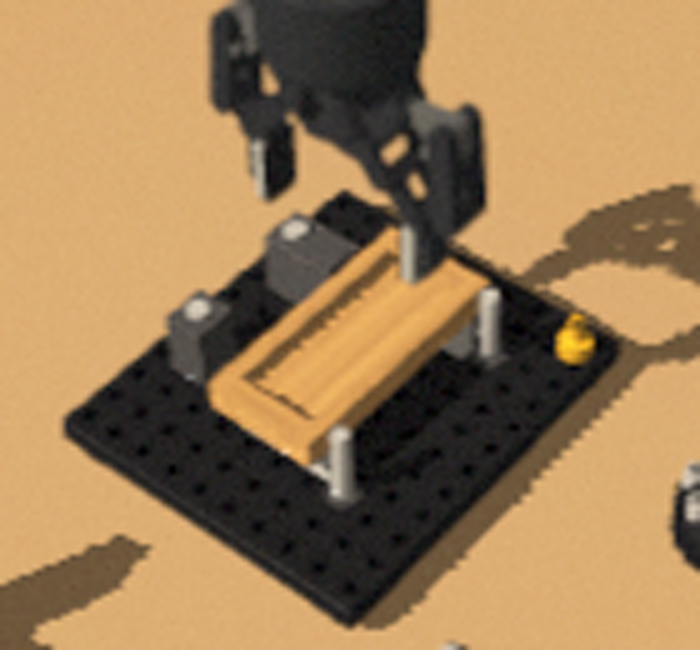

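The blank lies level on both rails, near the pins (at crop (342,440) and (490,300)), and is released. Next is the slim packer.

```bash
python3 -m inch '[[[8.2,-1.6,5.2,0,-1.5],[8.2,-3.2,10.4,0,-3],[8.2,-4.8,15.6,0,-4.5],[8.2,-6.4,20.8,0,-6.4],[8.2,-7.56,24.74,0,-6.4]]]'; python3 - <<'E'
from h import *
im,d=snap('top','10'); crop(im,210,155,340,260,5,"pics/top10.png")
im,d=snap('scene','10'); crop(im,80,160,220,300,5,"pics/scene10.png")
go(514.9,-275,66,9.65)
E
```

```text
clock: 9.98
eef_pos: [0.5145, -0.2774, 0.1429]
tool_rot: [0.997, 0.083, 0.001, 0.002]
ft_force: [0.1, 0.3, 0.3]
grip_width: 0.0819
t 10.075 tcp [ 514.  -279.3  142.7] head 9.3 tilt 0.3 F [-0.2  0.   0.3] w 81.7 q [-0.5   0.46  0.06  1.16 -0.    0.91]
ROW dxyz cm [ 0.14 -0.45  7.67] roll -0.4
```

View pics/top10.png

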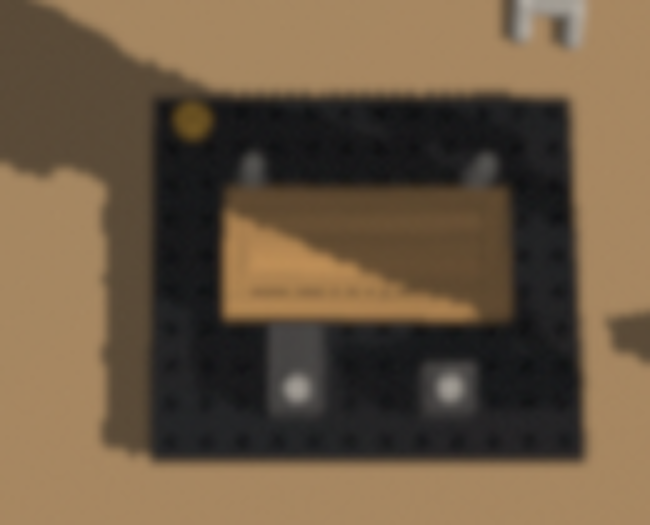

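View pics/scene10.png

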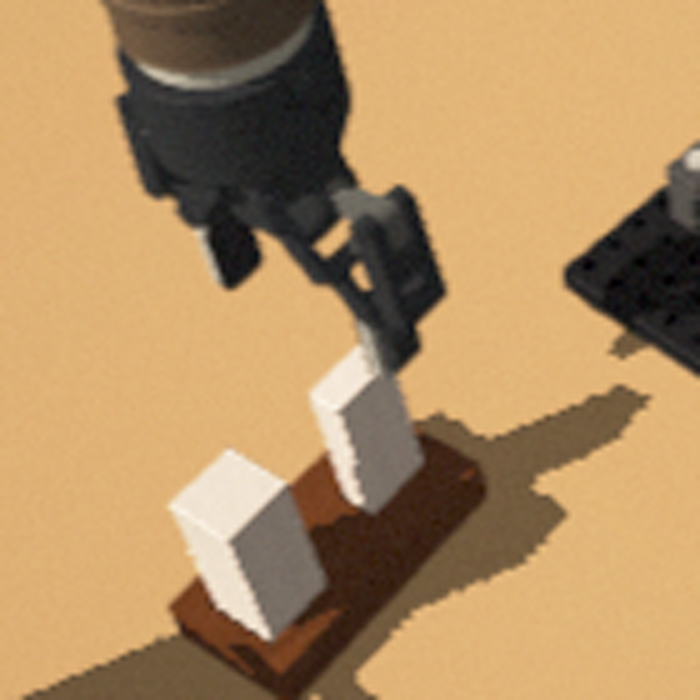

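From the top view: the blank's corners are at about crop (222,187), (512,187), (514,323) and (221,323), and the short stop's top spans about (420–477, 360–416). I'll compute positions from these.

```bash
cat >> h.py <<'E'
FO=np.array([577.5,-23.3]); FY=np.radians(3.3)
def fix(p):
    d=np.atleast_2d(p)[:,:2]-FO; c,s=np.cos(FY),np.sin(FY); return np.c_[d@[c,s],d@[-s,c]]
def wor(x,y):
    c,s=np.cos(FY),np.sin(FY); return FO+[c*x-s*y,s*x+c*y]
E
python3 - <<'E'
from h import *
f=lambda c:(np.array(c,float)+.5)/5-.5+[210,155]
for nm,c,z in(('blank',[(222,187),(512,187),(514,323),(221,323)],.063),('short',[(420,360),(475,360),(477,416),(420,416)],.063),('long',[(268,322),(326,322),(326,416),(266,416)],.063)):
    q=plane('top',f(c),z)*1000; F=fix(q); print(nm,F.round(1).tolist(),F.mean(0).round(1))
print('fixture to world gap centre',wor(-48,-37))
E
```

```text
blank [[27.5, 72.9], [27.7, -71.4], [-40.6, -70.1], [-40.8, 73.2]] [-6.5  1.2]
short [[-58.9, -23.7], [-58.8, -50.5], [-86.0, -50.6], [-86.1, -23.1]] [-72.5 -37. ]
long [[-40.3, 50.2], [-40.2, 21.9], [-86.1, 22.3], [-86.1, 51.3]] [-63.2  36.4]
fixture to world gap centre [531.7094618  -63.00172051]
```

```bash
python3 -m inch '[[[8.2,0.14,-0.45,0,-0.4],[8.2,0.14,-0.45,1,-0.4],[8.2,0.14,-0.45,4,-0.4],[8.2,0.14,-0.45,6.5,-0.4],[8.2,0.14,-0.45,7.5,-0.4]]]'; python3 - <<'E'
from h import *
im,d=snap('scene','11'); crop(im,80,160,220,300,5,"pics/scene11.png")
go(514.9,-275,67,9.65)
E
```

```text
clock: 10.7
eef_pos: [0.514, -0.2729, 0.0656]
tool_rot: [0.996, 0.086, -0.0, 0.001]
ft_force: [-0.9, 0.2, -0.1]
grip_width: 0.082
t 10.75 tcp [ 513.8 -273.    65.1] head 9.81 tilt 0.13 F [-0.5 -0.2 -0.2] w 82.0 q [-0.49  0.53 -0.05  0.99 -0.    0.91]
ROW dxyz cm [ 0.07  0.21 -0.19] roll 0.2
```

View pics/scene11.png

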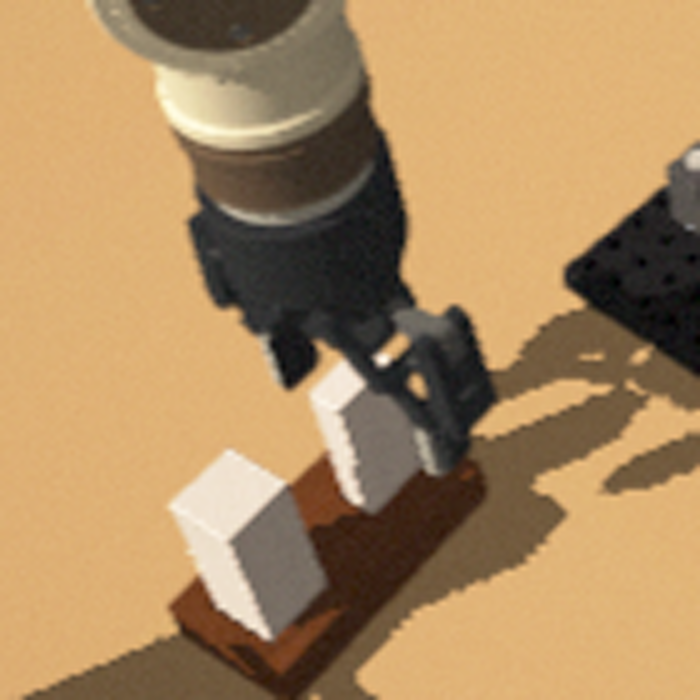

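The fingers straddle the slim piece. I'll close with a small centring correction.

```bash
python3 -m inch '[[[8.2,0.1,0.25,-0.1,0.2],[5,0.1,0.25,-0.1,0.2],[3,0.1,0.25,-0.1,0.2],[1.2,0.1,0.25,-0.1,0.2],[1.2,0.1,0.25,-0.1,0.2]]]'; python3 -m inch '[[[1.2,0,0,0,0],[1.2,0,0,0,0],[1.2,0,0,0,0],[1.2,0,0,-0.5,0],[1.2,0,0,-1,0]]]'; python3 - <<'E'
from h import *
im,d=snap('scene','12'); crop(im,80,160,220,300,5,"pics/scene12.png")
go(514.9,-275,67,9.65)
E
```

```text
clock: 11.38
eef_pos: [0.5155, -0.2756, 0.0666]
tool_rot: [0.996, 0.084, -0.0, 0.001]
ft_force: [0.6, 0.3, 2.3]
grip_width: 0.0174
clock: 12.0
eef_pos: [0.5153, -0.2754, 0.0766]
tool_rot: [0.996, 0.084, -0.0, 0.001]
ft_force: [0.3, -1.0, -2.0]
grip_width: 0.0178
t 12.05 tcp [ 515.8 -275.7   77.5] head 9.6 tilt 0.18 F [-0.   0.5 -1.4] w 17.5 q [-0.49  0.52 -0.03  1.01 -0.    0.91]
ROW dxyz cm [-0.08 -0.09  1.05] roll -0.0
```

View pics/scene12.png

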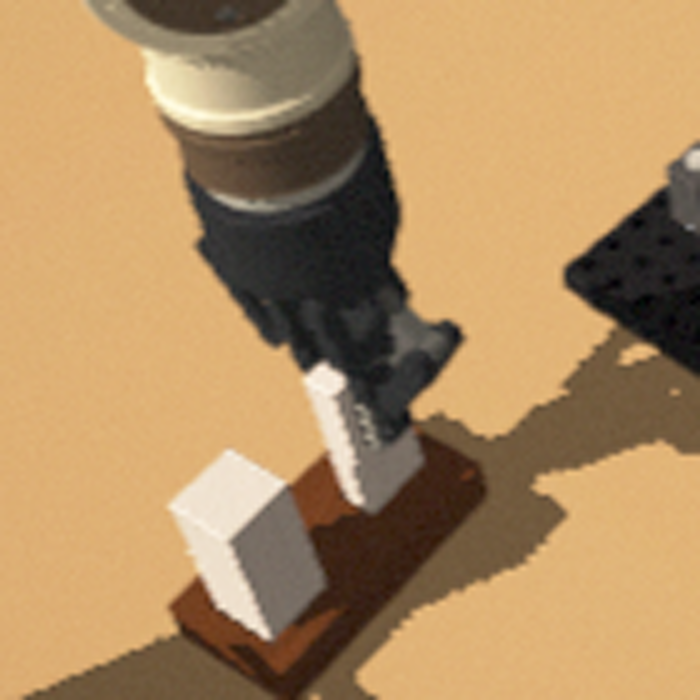

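The slim piece is gripped (17.5 mm) and rising. I'll lift it clear and carry it.

```bash
python3 -m inch '[[[1.2,0,0,-2,0],[1.2,0,0,-4.5,0],[1.2,0,0,-7.5,0],[1.2,0,-2,-8,0],[1.2,0,-6,-8,0]]]'; python3 - <<'E'
from h import *
x,y=wor(-48.6,-38.3);print(x,y)
go(x,y,145,3.3)
E
```

```text
clock: 12.68
eef_pos: [0.5056, -0.2157, 0.1571]
tool_rot: [0.997, 0.083, 0.001, 0.002]
ft_force: [-0.8, 0.7, -1.5]
grip_width: 0.0175
531.1852899451096 -64.33410328655225
t 12.675 tcp [ 505.6 -215.7  157.1] head 9.49 tilt 0.2 F [-0.8  0.7 -1.5] w 17.5 q [-0.4   0.39 -0.02  1.16 -0.    1.  ]
ROW dxyz cm [  5.01 -14.51   1.17] roll 6.2
```

```bash
python3 -m inch '[[[1.2,1.7,-4.8,0.3,2],[1.2,3.3,-9.6,0.6,4],[1.2,5,-14.5,1.2,6.2],[1.2,5,-14.5,1.2,6.2],[1.2,5,-14.5,1.2,6.2]]]'; python3 - <<'E'
from h import *
im,d=snap('scene','13'); crop(im,170,110,310,250,5,"pics/scene13.png")
im,d=snap('top','13'); crop(im,210,155,340,260,5,"pics/top13.png")
x,y=wor(-48.6,-38.3)
go(x,y,145,3.3)
E
```

```text
clock: 13.3
eef_pos: [0.53, -0.0636, 0.1439]
tool_rot: [1.0, 0.03, -0.0, 0.002]
ft_force: [-0.1, 0.1, -2.3]
grip_width: 0.0171
t 13.4 tcp [530.5 -65.  144.4] head 3.24 tilt 0.19 F [ 0.4 -0.1 -1.7] w 17.4 q [-0.12  0.37 -0.08  1.11 -0.    1.39]
ROW dxyz cm [ 0.07 -0.06 -0.06] roll -0.1
```

View pics/scene13.png

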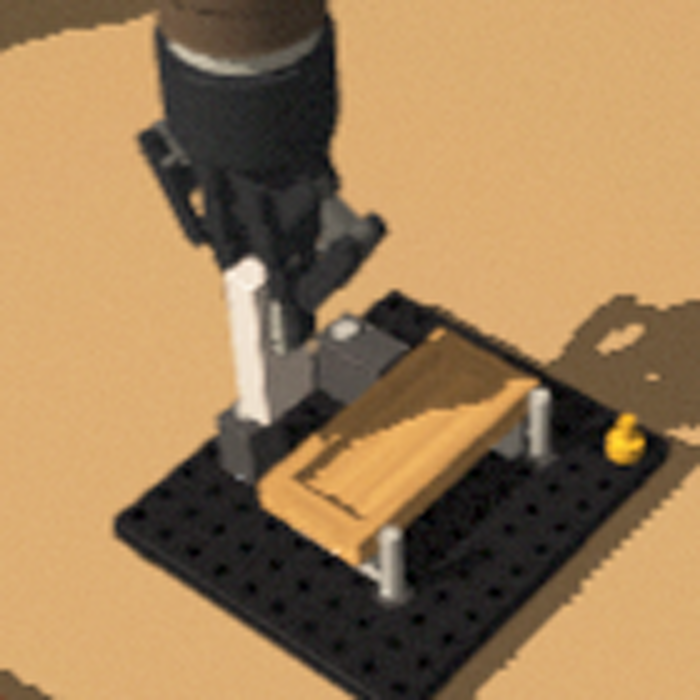

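View pics/top13.png

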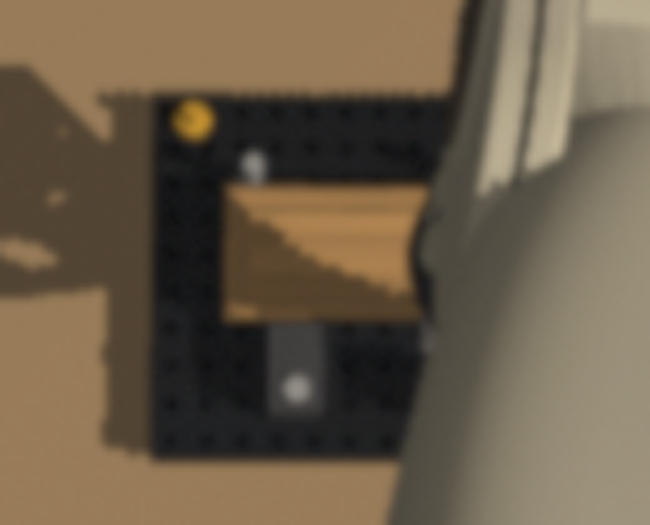

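In the scene view the packer hangs over the gap. Its bottom vertices are at about crop (240,416), (270,424) and (315,392), and the blank's rear right top corner is at about (260,487). I'll do a relative check in this view.

```bash
python3 - <<'E'
from h import *
f=lambda c:(np.array(c,float)+.5)/5-.5+[170,110]
o=get_obs();print('packer centre by TCP',fix(o['eef_pos'][None]*1000).round(1))
print('packer bottom',fix(plane('scene',f([(240,416),(270,424),(315,392)]),.0878)*1000).round(1).tolist(),'expect -9,-17;9,-17;9,17 off centre')
print('blank',fix(plane('scene',f([(260,487),(358,558),(540,380),(440,328)]),.063)*1000).round(1).tolist())
o=np.load('pics/scene13.npz');P=cloud('scene',o['d'])*1000
for nm,c in (('long top',[(330,330),(355,330),(405,345)]),('blank rear rim',[(275,480),(300,455)]),):
    for q in c:
        u,v=f(q).round().astype(int);print(nm,P[v,u].round(1),fix(P[v,u]).round(1))
# packer +x grey face, and short stop +x face
for q in [(290,370),(290,390),(300,385),(255,455),(262,445),(240,445),(235,450)]:
    u,v=f(q).round().astype(int);print(q,o['im'][v,u],P[v,u].round(1),fix(P[v,u]).round(1))
E
```

```text
packer centre by TCP [[-49.3 -38.9]]
packer bottom [[-54.3, -60.4], [-39.4, -55.3], [-36.8, -25.7]] expect -9,-17;9,-17;9,17 off centre
blank [[-32.1, -73.0], [34.1, -77.2], [29.5, 69.1], [-34.3, 67.1]]
long top [497.7   3.8  60.6] [[-78.1  31.6]]
long top [510.3   9.7  64.4] [[-65.2  36.8]]
long top [535.3  20.8  61.7] [[-39.5  46.5]]
blank rear rim [552.4 -89.4  61.5] [[-28.9 -64.5]]
blank rear rim [549.7 -69.7  61.5] [[-30.4 -44.7]]
(290, 370) [117 107  97] [541.1 -63.7 110.2] [[-38.6 -38.2]]
(290, 390) [120 110  99] [541.3 -64.9  97.7] [[-38.6 -39.5]]
(300, 385) [119 107  97] [541.  -58.1  95.7] [[-38.4 -32.6]]
(255, 455) [42 39 34] [520.6 -74.1  44. ] [[-59.7 -47.5]]
(262, 445) [42 41 41] [520.8 -70.4  48.5] [[-59.3 -43.7]]
(240, 445) [88 80 74] [514.4 -77.9  49.9] [[-66.2 -50.9]]
(235, 450) [86 82 74] [510.1 -78.1  43.3] [[-70.4 -50.8]]
```

The scene-relative check puts the stop face at about -59.5, the blank's rear edge at about -33, and the packer from -56.6 to -38.6 (in the scene camera's biased x). It clears both sides. I'll nudge slightly and insert in stages.

```bash
python3 - <<'E'
from h import *
x,y=wor(-48.3,-37.3)
go(x,y,124,3.3)
E
```

```text
t 13.4 tcp [530.5 -65.  144.4] head 3.24 tilt 0.19 F [ 0.4 -0.1 -1.7] w 17.4 q [-0.12  0.37 -0.08  1.11 -0.    1.39]
ROW dxyz cm [ 0.1  -0.17  2.04] roll -0.1
```

```bash
python3 -m inch '[[[1.2,0.1,-0.17,0.7,0],[1.2,0.1,-0.17,1.4,0],[1.2,0.1,-0.17,2,0],[1.2,0.1,-0.17,2,0],[1.2,0.1,-0.17,2,0]]]'; python3 - <<'E'
from h import *
im,d=snap('scene','14'); crop(im,180,120,280,220,7,"pics/scene14.png")
P=cloud('scene',d)*1000
f=lambda c:np.array(c,float)
x,y=wor(-48.3,-37.3)
go(x,y,88,3.3)
o=get_obs();print(fix(o['eef_pos'][None]*1000))
E
```

```text
clock: 14.02
eef_pos: [0.5315, -0.0634, 0.1244]
tool_rot: [1.0, 0.028, 0.001, 0.002]
ft_force: [0.7, -0.7, -0.7]
grip_width: 0.0175
t 14.075 tcp [531.6 -63.4 124.6] head 3.24 tilt 0.2 F [-0.3 -0.3 -1.4] w 17.4 q [-0.12  0.39 -0.11  1.07 -0.    1.4 ]
ROW dxyz cm [-0.03 -0.02  3.66] roll -0.1
[[-48.098178   -37.37886468]]
```

View pics/scene14.png

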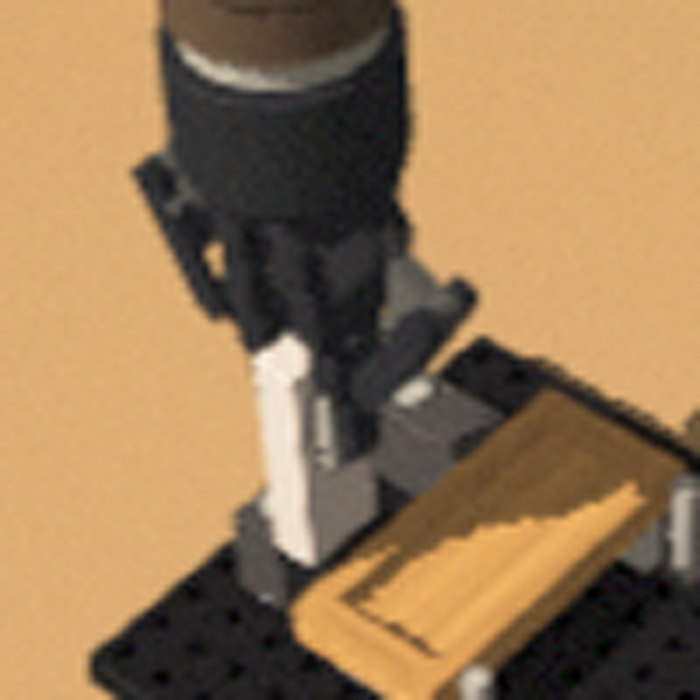

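The packer's bottom edge runs from (315,563) to (378,520) in the crop, with a dark sliver of gap between it and the blank's rear edge. It should clear, so I'll go down slowly.

```bash
python3 -m inch '[[[1.2,-0.03,0,0.3,0],[1.2,-0.03,0,0.6,0],[1.2,-0.03,0,0.9,0],[1.2,-0.03,0,1.2,0],[1.2,-0.03,0,1.5,0]]]'; python3 - <<'E'
from h import *
im,d=snap('scene','15'); crop(im,180,120,280,220,7,"pics/scene15.png")
x,y=wor(-48.3,-37.3)
go(x,y,88,3.3)
E
```

```text
clock: 14.7
eef_pos: [0.5313, -0.0634, 0.1093]
tool_rot: [1.0, 0.028, 0.001, 0.002]
ft_force: [0.8, 0.4, -1.6]
grip_width: 0.0172
t 14.75 tcp [531.1 -63.4 108.9] head 3.24 tilt 0.18 F [-0.8  0.9 -2.3] w 17.3 q [-0.12  0.41 -0.13  1.03 -0.    1.4 ]
ROW dxyz cm [ 0.03 -0.01  2.09] roll -0.1
```

View pics/scene15.png

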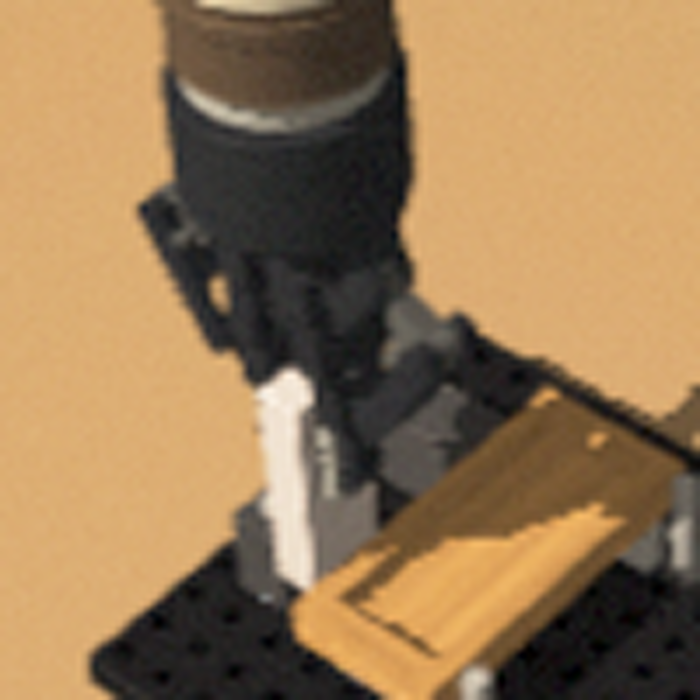

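It's in the gap with no contact force; the bottom is at about z=52. I'll go to about z=32.

```bash
python3 -m inch '[[[1.2,0,0,0.5,0],[1.2,0,0,1,0],[1.2,0,0,1.5,0],[1.2,0,0,2,0],[1.2,0,0,2,0]]]'; python3 - <<'E'
from h import *
im,d=snap('scene','16'); crop(im,180,120,300,220,6,"pics/scene16.png")
go(531,-63.4,88,3.3)
E
```

```text
clock: 15.38
eef_pos: [0.5306, -0.0634, 0.0883]
tool_rot: [1.0, 0.028, -0.0, 0.001]
ft_force: [0.4, -0.2, -1.4]
grip_width: 0.0174
t 15.425 tcp [530.9 -63.4  88.6] head 3.24 tilt 0.17 F [-0.2 -0.1 -0.5] w 17.2 q [-0.12  0.43 -0.16  0.98 -0.    1.4 ]
ROW dxyz cm [0.01 0.   0.06] roll -0.1
```

View pics/scene16.png

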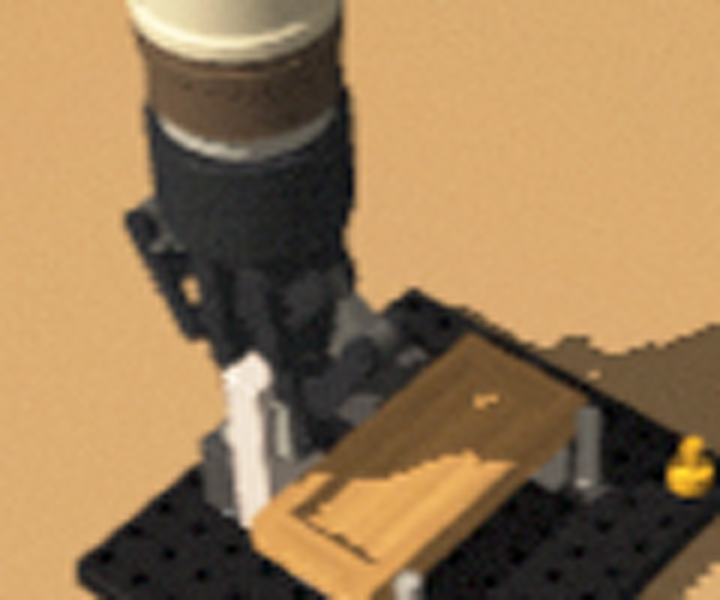

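Inserted; z force is near zero. Now I'll push in +x gently, watching the force.

```bash
python3 -m inch '[[[1.2,0.15,0,0,0],[1.2,0.3,0,0,0],[1.2,0.45,0,0,0],[1.2,0.6,0,0,0],[1.2,0.7,0,0,0]]]'; python3 -c "
from h import *
go(531,-63.4,88,3.3)
print(fix(get_obs()['eef_pos'][None]*1000))"
```

```text
clock: 16.05
eef_pos: [0.5378, -0.063, 0.0886]
tool_rot: [1.0, 0.028, -0.0, 0.002]
ft_force: [-0.9, 0.7, -1.2]
grip_width: 0.0174
t 16.05 tcp [537.8 -63.   88.6] head 3.24 tilt 0.17 F [-0.9  0.7 -1.2] w 17.4 q [-0.12  0.44 -0.14  0.99 -0.    1.4 ]
ROW dxyz cm [-0.69 -0.    0.06] roll -0.1
[[-41.87790001 -37.38780572]]
```

```bash
python3 -m inch '[[[1.2,0.05,0,0,0],[1.2,0.1,0,0,0],[1.2,0.15,0,0,0],[1.2,0.2,0,0,0],[1.2,0.25,0,0,0]]]'; python3 -c "
from h import *
go(531,-63.4,88,3.3)
print(fix(get_obs()['eef_pos'][None]*1000))"
```

```text
clock: 16.68
eef_pos: [0.5394, -0.0629, 0.0884]
tool_rot: [1.0, 0.028, -0.001, 0.002]
ft_force: [-3.8, -0.8, 1.6]
grip_width: 0.0171
t 16.675 tcp [539.4 -62.9  88.4] head 3.24 tilt 0.21 F [-3.8 -0.8  1.6] w 17.1 q [-0.11  0.44 -0.13  0.99 -0.    1.4 ]
ROW dxyz cm [-0.84  0.    0.05] roll -0.1
[[-40.29072167 -37.3637456 ]]
```

```bash
python3 -m inch '[[[1.2,0.1,0,0,0],[1.2,0.15,0,0,0],[1.2,0.2,0,0,0],[1.2,0.2,0,0,0],[1.2,0.2,0,0,0]]]'; python3 - <<'E'
from h import *
im,d=snap('scene','17'); crop(im,190,150,310,250,6,"pics/scene17.png")
im,d=snap('top','17'); crop(im,210,155,340,260,5,"pics/top17.png")
go(531,-63.4,88,3.3)
print(fix(get_obs()['eef_pos'][None]*1000))
E
```

```text
clock: 17.3
eef_pos: [0.5398, -0.0627, 0.0881]
tool_rot: [1.0, 0.028, -0.003, 0.001]
ft_force: [-6.7, -0.4, 2.2]
grip_width: 0.0172
t 17.4 tcp [539.8 -62.7  88.1] head 3.24 tilt 0.35 F [-6.5 -0.1  1.8] w 17.6 q [-0.11  0.45 -0.13  1.   -0.    1.4 ]
ROW dxyz cm [-0.88  0.02  0.01] roll -0.1
[[-39.91515126 -37.13605399]]
```

View pics/scene17.png

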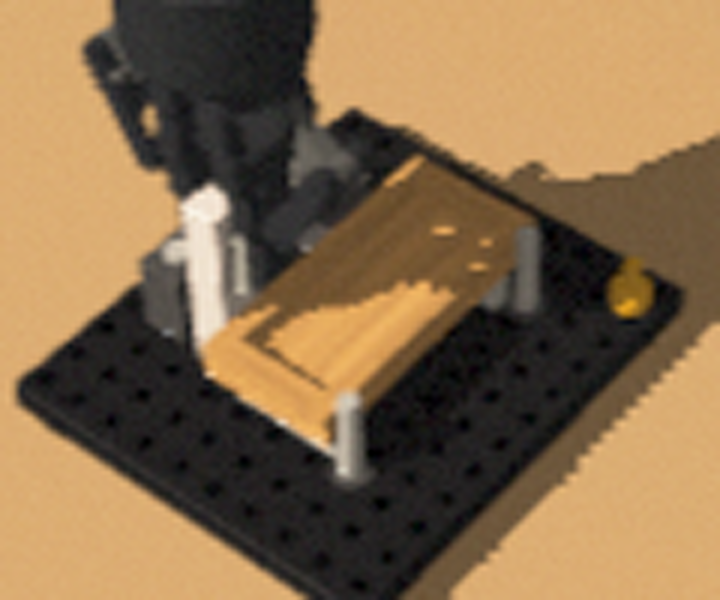

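View pics/top17.png

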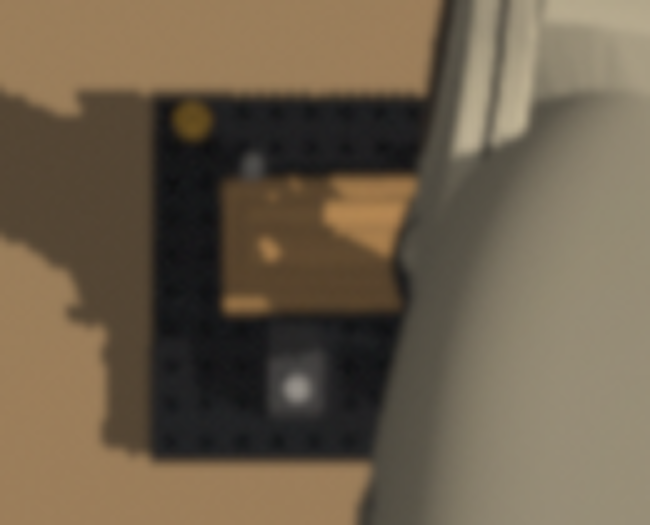

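The scene shows the blank up against the front pin at (348,400) and close to the far one at (525,240). The top view shows the front edge moved from crop row 187 to 175. I'll measure the edges at subpixel level for yaw and position.

```bash
cat > edge.py <<'E'
from h import *
def edges(tag,lo=258,hi=286):
    im=np.load(f"pics/top{tag}.npz")['im'].astype(float)
    g=im[...,0]-im[...,2]  # wood: high, black: ~0
    F=[];B=[]
    for u in range(lo,hi):
        c=g[:,u]
        def cross(r,step):
            t=c[r+3*step]*0.5
            while c[r]<t: r+=step
            return r-step*(c[r]-t)/max(c[r]-c[r-step],1e-6)
        f=next((r for r in range(183,200) if c[r]>15),None); b=next((r for r in range(226,205,-1) if c[r]>15),None)
        if f: F.append((u,cross(f-2,1)))
        if b: B.append((u,cross(b+2,-1)))
    for nm,E in(('front',F),('rear',B)):
        q=fix(plane('top',np.array(E),.063)*1000); p=np.polyfit(q[:,1],q[:,0],1)
        r=np.abs(q[:,0]-np.polyval(p,q[:,1]))<1.5; p=np.polyfit(q[r,1],q[r,0],1)
        print(tag,nm,'slope deg (0=square, yaw=-)',round(np.degrees(p[0]),2),'x at y=0: %.1f, y=58: %.1f'%(p[1],np.polyval(p,58)),'y range',q[:,1].min().round(),q[:,1].max().round(),r.sum())
E
python3 - <<'E'
from edge import *
edges('10');edges('10',258,305);edges('17')
E
```

```text
10 front slope deg (0=square, yaw=-) 0.08 x at y=0: 28.8, y=58: 28.9 y range -4.0 63.0 28
10 rear slope deg (0=square, yaw=-) 0.26 x at y=0: -40.5, y=58: -40.2 y range -3.0 63.0 28
10 front slope deg (0=square, yaw=-) 0.01 x at y=0: 28.8, y=58: 28.8 y range -52.0 63.0 47
10 rear slope deg (0=square, yaw=-) 0.71 x at y=0: -40.7, y=58: -40.0 y range -50.0 63.0 47
17 front slope deg (0=square, yaw=-) -3.12 x at y=0: 35.5, y=58: 32.3 y range -4.0 63.0 28
17 rear slope deg (0=square, yaw=-) -1.49 x at y=0: -35.5, y=58: -37.0 y range -3.0 63.0 28
```

The rear edge suggests the +y end still lags by about 2–3 mm, so I'll press harder.

```bash
python3 -m inch '[[[1.2,0.25,0,0,0],[1.2,0.3,0,0,0],[1.2,0.35,0,0,0],[1.2,0.4,0,0,0],[1.2,0.4,0,0,0]]]'; python3 - <<'E'
from edge import *
im,d=snap('top','18'); crop(im,230,175,300,230,9,"pics/top18.png")
edges('18')
go(531,-63.4,88,3.3)
print(fix(get_obs()['eef_pos'][None]*1000))
E
```

```text
clock: 18.02
eef_pos: [0.5404, -0.0621, 0.0873]
tool_rot: [1.0, 0.028, -0.006, 0.001]
ft_force: [-9.8, 0.2, 3.6]
grip_width: 0.0177
18 front slope deg (0=square, yaw=-) -2.53 x at y=0: 36.0, y=58: 33.4 y range -4.0 63.0 28
18 rear slope deg (0=square, yaw=-) -0.35 x at y=0: -35.3, y=58: -35.6 y range -3.0 63.0 28
t 18.075 tcp [540.4 -62.1  87.3] head 3.25 tilt 0.71 F [-8.5 -0.4  3.4] w 17.1 q [-0.11  0.45 -0.12  1.01 -0.    1.4 ]
ROW dxyz cm [-0.95  0.08 -0.06] roll -0.1
[[-39.24813244 -36.58486274]]
```

View pics/top18.png

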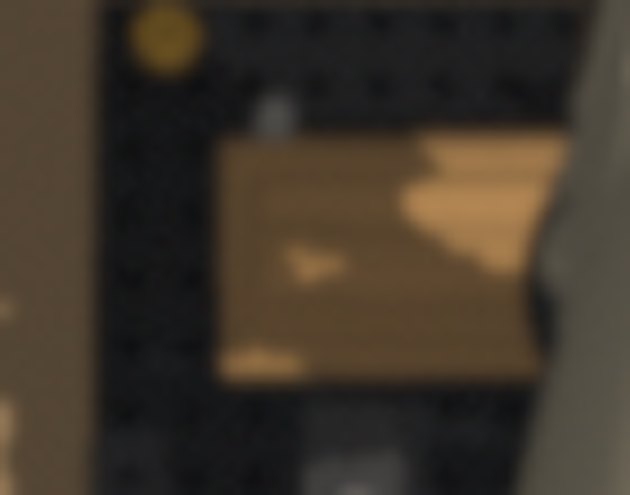

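The blank is turning square: the rear-edge slope went from -1.5° to -0.35°. I'll push once more.

```bash
python3 -m inch '[[[1.2,0.4,0,0,0],[1.2,0.5,0,0,0],[1.2,0.6,0,0,0],[1.2,0.6,0,0,0],[1.2,0.6,0,0,0]]]'; python3 - <<'E'
from edge import *
im,d=snap('top','19'); crop(im,230,175,300,230,9,"pics/top19.png")
edges('19')
im,d=snap('scene','19'); crop(im,190,150,310,250,6,"pics/scene19.png")
go(531,-63.4,88,3.3)
print(fix(get_obs()['eef_pos'][None]*1000))
E
```

```text
clock: 18.7
eef_pos: [0.5409, -0.0618, 0.0862]
tool_rot: [1.0, 0.028, -0.012, 0.001]
ft_force: [-14.7, -0.0, 6.8]
grip_width: 0.0173
19 front slope deg (0=square, yaw=-) -2.06 x at y=0: 35.9, y=58: 33.8 y range -4.0 63.0 28
19 rear slope deg (0=square, yaw=-) -0.21 x at y=0: -35.1, y=58: -35.3 y range -3.0 63.0 28
t 18.8 tcp [540.9 -61.8  86.2] head 3.22 tilt 1.35 F [-14.6  -0.9   7.1] w 17.6 q [-0.11  0.46 -0.11  1.02 -0.    1.4 ]
ROW dxyz cm [-1.    0.11 -0.15] roll -0.1
[[-38.74605851 -36.31311933]]
```

View pics/top19.png

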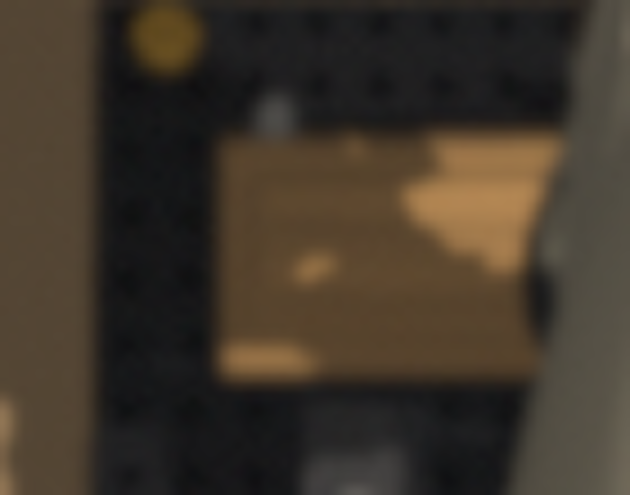

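View pics/scene19.png

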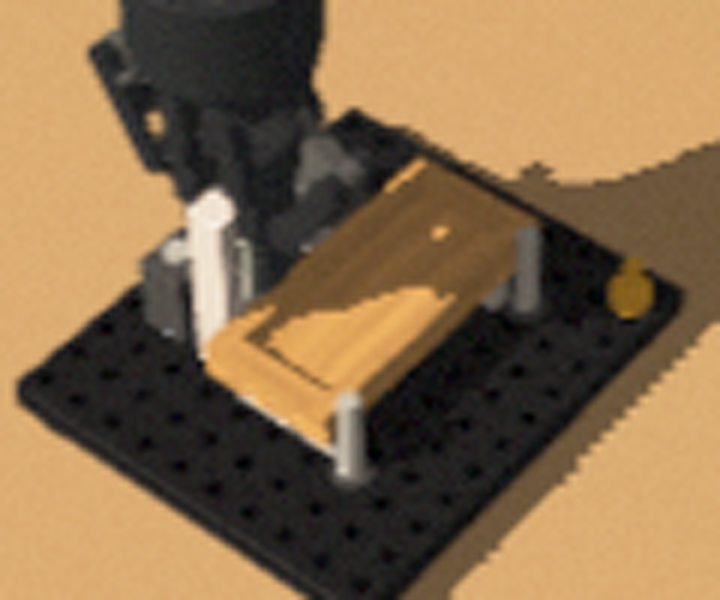

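Force is 14.6 N, and the rear edge has stopped moving. The front-edge slope disagrees (-2°), probably because of shading, so I'll redo it with a shading-independent colour ratio.

```bash
cat > edge2.py <<'E'
from h import *
def mask_edges(tag,hi):
    im=np.load(f"pics/top{tag}.npz")['im'].astype(float)
    s=cv2.resize(im,None,fx=4,fy=4,interpolation=cv2.INTER_LINEAR)
    w=(s[...,0]-s[...,2])/(s.sum(2)+20)
    m=w>0.115
    out={}
    F=[];B=[];L=[]
    for uu in range(257*4,hi*4):
        col=np.nonzero(m[184*4:228*4,uu])[0]
        if len(col)>80: F.append((uu,184*4+col[0]));B.append((uu,184*4+col[-1]))
    for vv in range(193*4,216*4):
        row=np.nonzero(m[vv,245*4:275*4])[0]
        if len(row): L.append((245*4+row[0],vv))
    for nm,E in(('front',F),('rear',B),('left',L)):
        E=(np.array(E)+.5)/4-.5; q=fix(plane('top',E,.063)*1000)
        a,b=(1,0) if nm!='left' else (0,1)
        p=np.polyfit(q[:,a],q[:,b],1)
        for _ in range(3):
            r=np.abs(q[:,b]-np.polyval(p,q[:,a]))<1.2; p=np.polyfit(q[r,a],q[r,b],1)
        sg=-1 if nm!='left' else 1
        print(tag,nm,'yaw deg',round(sg*np.degrees(np.arctan(p[0])),2),'at0 %.1f'%p[1],'at58 %.1f'%np.polyval(p,58),'n',r.sum(),len(q))
E
python3 - <<'E'
from edge2 import *
for t,h in(('10',286),('10',305),('17',286),('18',286),('19',286)): mask_edges(t,h)
E
```

```text
10 front yaw deg 1.36 at0 29.5 at58 28.1 n 108 116
10 rear yaw deg -0.16 at0 -41.1 at58 -40.9 n 116 116
10 left yaw deg -1.14 at0 74.7 at58 73.5 n 83 92
10 front yaw deg 0.35 at0 29.2 at58 28.9 n 167 192
10 rear yaw deg -1.59 at0 -41.4 at58 -39.8 n 168 192
10 left yaw deg -1.14 at0 74.7 at58 73.5 n 83 92
17 front yaw deg 4.52 at0 36.6 at58 32.0 n 98 116
17 rear yaw deg 2.35 at0 -35.2 at58 -37.6 n 116 116
17 left yaw deg 0.38 at0 73.8 at58 74.2 n 92 92
18 front yaw deg 4.67 at0 37.3 at58 32.5 n 116 116
18 rear yaw deg 1.62 at0 -34.7 at58 -36.3 n 116 116
18 left yaw deg 0.74 at0 74.2 at58 74.9 n 92 92
19 front yaw deg 3.77 at0 37.1 at58 33.2 n 108 116
19 rear yaw deg 1.37 at0 -34.7 at58 -36.0 n 116 116
19 left yaw deg -0.13 at0 74.4 at58 74.3 n 92 92
```

```bash
python3 - <<'E'
from h import *
im=np.load('pics/scene19.npz')['im']
g=np.clip((im/255.)**0.6*255,0,255).astype(np.uint8)
crop(g,262,175,302,208,18,"pics/farpin.png"); crop(g,235,195,275,232,16,"pics/nearpin.png")
E
```

```text
(no output)
```

View pics/farpin.png

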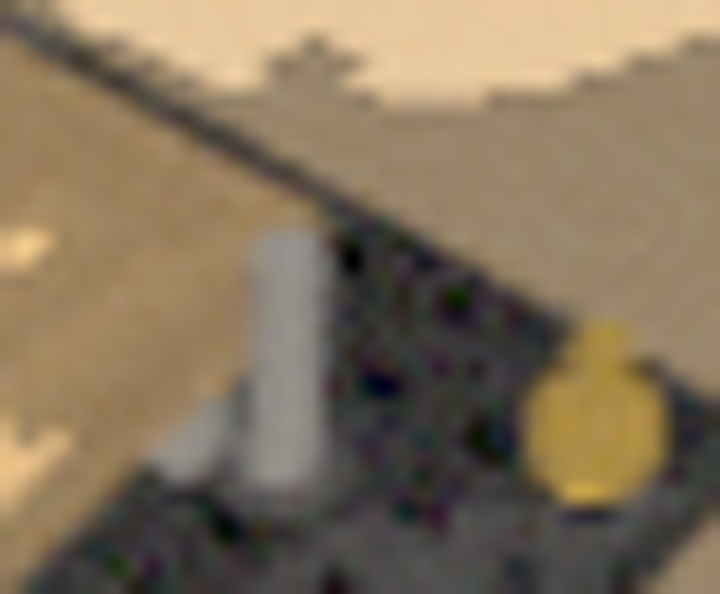

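View pics/nearpin.png

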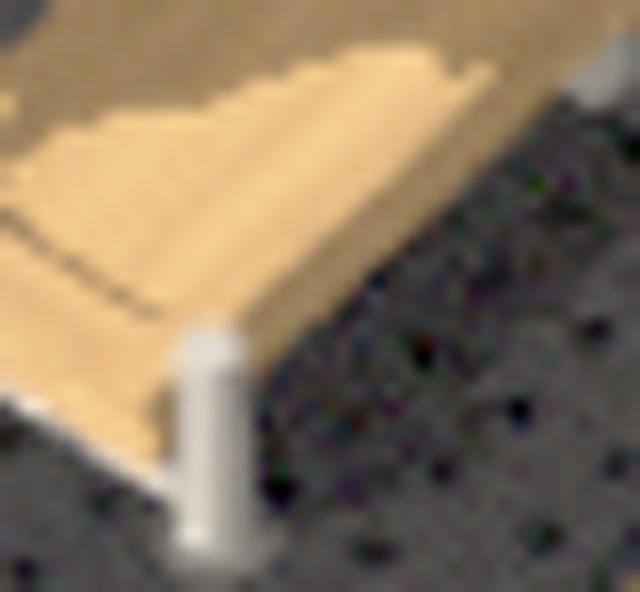

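In the zooms, the blank's lower front edge passes near-crop (275,372) and (470,180), and far-crop (30,590) and (235,380). I'll cast those onto z=45 mm, along with the bases of the pins.

```bash
python3 - <<'E'
from h import *
fn=lambda c:(np.array(c,float)+.5)/16-.5+[235,195]
ff=lambda c:(np.array(c,float)+.5)/18-.5+[262,175]
px=np.r_[fn([(275,372),(370,278),(470,180),(550,100)]),ff([(30,590),(140,470),(235,380)])]
print(px.round(1).tolist())
for z in(.045,):
    q=fix(plane('scene',px,z)*1000);print(q.round(1).tolist());p=np.polyfit(q[:,1],q[:,0],1);print('yaw',-np.degrees(p[0]))
print('pin tops',fix(plane('scene',np.r_[fn([(212,345)]),ff([(288,240)])],.07)*1000).round(1).tolist())
print('pin bases',fix(plane('scene',np.r_[fn([(205,555)]),ff([(285,480)])],.025)*1000).round(1).tolist())
# earlier scene top0 reference of pins/rails in scene, fix coords
print(fix(np.array([[617.1,32.6],[623.7,-81.5],[579.6,25.2],[584.9,-78.6]])).round(1).tolist())
E
```

```text
[[251.7, 217.8], [257.7, 211.9], [263.9, 205.8], [268.9, 200.8], [263.2, 207.3], [269.3, 200.6], [274.6, 195.6]]
[[36.5, -42.4], [35.8, -18.9], [35.2, 6.4], [34.5, 27.3], [37.0, 1.3], [35.0, 28.3], [34.8, 50.3]]
yaw 1.2651720145993794
pin tops [[40.0, -60.0], [38.3, 57.1]]
pin bases [[40.2, -64.0], [41.1, 54.3]]
[[42.8, 53.5], [42.8, -60.8], [4.9, 48.3], [4.2, -55.6]]
```

The slope measurements are ambiguous (about 1–1.3° against a 1.7° limit). I'll add a slight yaw bias so the packer's inner corner drives the +y end home, take off the vertical load, and compare.

```bash
python3 -m inch '[[[1.2,0.5,0,-0.1,1],[1.2,0.6,0,-0.2,2],[1.2,0.7,0,-0.2,2],[1.2,0.7,0,-0.2,2],[1.2,0.7,0,-0.2,2]]]'; python3 - <<'E'
from edge2 import *
im,d=snap('top','20'); mask_edges('20',286)
im,d=snap('scene','20')
g=np.clip((im/255.)**0.6*255,0,255).astype(np.uint8)
crop(g,262,175,302,208,18,"pics/farpin20.png"); crop(g,190,150,310,250,6,"pics/scene20.png")
go(531,-63.4,88,3.3)
print(fix(get_obs()['eef_pos'][None]*1000))
E
```

```text
clock: 19.42
eef_pos: [0.541, -0.0614, 0.0863]
tool_rot: [1.0, 0.011, -0.019, 0.001]
ft_force: [-15.3, -1.7, 5.7]
grip_width: 0.0172
20 front yaw deg 4.29 at0 37.1 at58 32.7 n 109 116
20 rear yaw deg 1.31 at0 -34.7 at58 -36.0 n 116 116
20 left yaw deg -0.84 at0 74.4 at58 73.5 n 90 92
t 19.525 tcp [541.  -61.4  86.3] head 1.21 tilt 2.17 F [-16.   -1.1   5.9] w 16.7 q [-0.11  0.47 -0.09  1.04 -0.01  1.44]
ROW dxyz cm [-1.01  0.18 -0.13] roll -2.1
[[-38.60164964 -35.95217686]]
```

View pics/farpin20.png

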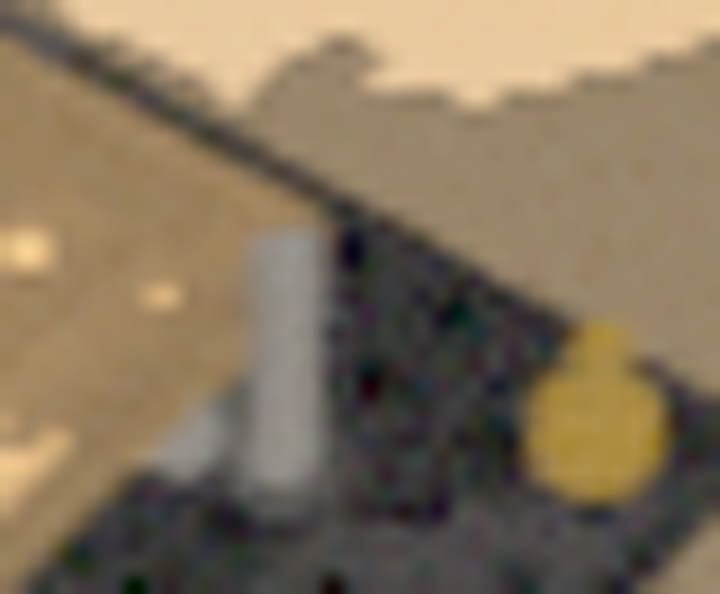

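View pics/scene20.png

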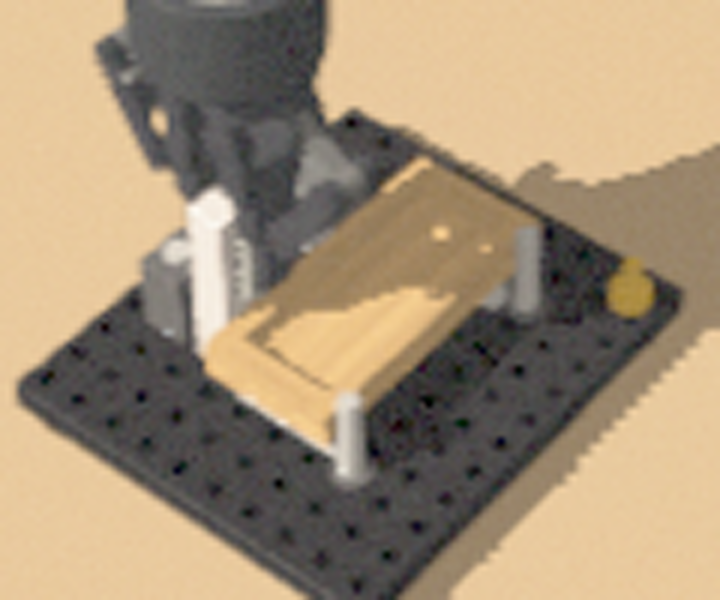

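With 16 N and the inner corner driving, the blank's edges did not move: the rear edge is at -34.7 and -36.0 in both readings. It is therefore held by both pins, and the remaining slope looks like a shading bias. The state is steady, so I'll do a last read and hand in.

```bash
python3 - <<'E'
from h import *
snap('scene','21')
o=get_obs();print(o['clock'],o['eef_pos'],o['ft_force'],o['grip_width'],np.abs(o['joint_vel']).max())
from workcell import ticket
print(ticket.job_done())
E
```

```text
19.575 [ 0.54102915 -0.06142253  0.08632713] [-15.83108453  -1.0310967    5.81096914] 0.01712602220609323 0.001900902889644905
the job is handed in; nothing more can be done
None
```

I set the blank pocket up on both rails and let it go, about 5–6 mm short of the pins. Then I took the slim packing piece from its rack and slid it down into the wide gap at the short stop (right side, y = -37 mm). With it I pushed the blank against the pins, and handed in at about 19.6 s while still gripping and pressing. No verdict was reported.

**Last checks:**
- **Push:** about 16 N, steady, with the arm at rest.
- **Grip:** the opening read about 17 mm on the 18 mm packing piece.
- **Packing piece:** its underside was at about z = 30 mm, well below half the blank's thickness. It leaned about 2° and was turned about 2° from square. It was within about 1–2 mm of the short stop's middle.
- **Fingers:** the tips were about 9 mm above the blank, so not touching it.
- **Bystanders:** nothing else was touched as far as I saw, but I did not measure the bystanders again at the end.

**Where checks disagreed:**
- **Squareness of the blank:** at the end, the top view put it about 1.3° off square by the rear edge and about 4° by the front edge, which lay in shifting shadow. The short edge gave about -0.8°, and an earlier scene view gave about 1.3°. The limit is 1.7°.
- **Why I took it as flush:** its rear edge did not move when I turned the packing piece 2° and pressed with 16 N. That points to both pins holding it, but I have no clean direct measurement.
- **Camera offset:** the scene camera read a few mm differently from the top camera, so I relied on the top camera, which agreed with the arm to about 1–2 mm.

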